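# Hold a glass cell in the inspection beam

## Robot

A 6-joint arm with a two-finger parallel gripper is mounted at the origin on the work surface. World frame = base frame: x ahead of the robot, y to its left, z up, the work surface at z = 0. Lengths are in m, angles in rad, forces in N, time in s.
With the tool pointing down it reaches from about 0.425 to 0.95 m from the base axis. Payload 3.5 kg.
Tool frame: the origin (TCP) lies midway between the tips of the shut fingers; the grasp point (between the pads) lies 19 mm behind it; x points along the fingers, y is the direction in which the jaws open and shut, and the axes are right-handed (so a half turn about x gives the same grasp; the last joint's range is limited). The gripper opens to 85 mm and grips with 20 to 120 N. Pads are 22 mm wide; open, the fingers measure 114 mm over their backs; the gripper's body (76 mm by 85 mm) begins 54 mm behind the grasp point. The pads swing forward as they close: fully open they stand 13 mm farther back than shut.
Start: joints at [-1.309, 0.286, 1.577, -0, 1.279, -0.15], TCP at [0.27, -0.619, 0.231] pointing down, gripper open.
Joint ranges: [-2.77, 2.77], [-0.9, 2.22], [0.21, 2.48], [-1.53, 4.67], [0.24, 2.81], [-2.84, 2.84]. Speed limits (rad/s): [2.79, 2.79, 3.14, 3.14, 3.14, 3.14].

## Interface

Orientations are given as a unit quaternion [x, y, z, w].
In Python, from plant import ctrl, vision gives the robot as it stands. The module is installed in compiled form; this text tells all that it offers.
- The arm moves only by the tool play_rows, never from a script. Its arguments are lists of equal length, an entry for each row: "claw": the closure in counts, from 0 (fully open) to 255 (shut); "travel": the shift along the tool's x, y, z in m, a list of three; "dr": the turn, a rotation vector about the tool's x, y, z in rad, a list of three. In form: {"claw": [claw, ...], "travel": [[tx, ty, tz], ...], "dr": [[wx, wy, wz], ...]}. A call has 1 to 20 rows; each row is the pose to reach, as a shift and turn from the pose measured when the call began, along the tool's axes at that moment; what a row does not reach only later rows make up. A row lasts 1/10 s, in which the tool goes at most 50 mm and 8.59 degrees, less where a joint would pass 70% of its speed; a pose out of reach is approached as far as the arm can. A call with a gripper value outside its range is refused whole. The fingers move at their own pace and stop on an object; "force" is the grip in N (left out, the last holds). Time passes only in rows, so rows that repeat a pose let the fingers close. It gives the time, the measured TCP pose, the force and the opening at its end, in the units of the state.
- ctrl.get_state(): the state, without advancing time (a new reading comes with each control period).
- vision.read_camera(name): name is "side" or "top" or "wrist"; returns a dict with "img" (384x512x3 uint8, red, green, blue), "range_z" (384x512 float32, m along the optical axis (not along the pixel's ray), 0 where there is no reading), "K" (3x3 intrinsics, pixels), "world_to_cam" (4x4, takes a point from world to camera coordinates). Camera axes: x right, y up, looking along -z (the intrinsics and any distortion apply to the point x, -y, -z); pixel columns grow to the right and rows downward; lengths in m; the calibration is good to about 2 mm. A picture is of the moment at which its call begins.
- ctrl.sign_off(): hands the job in, once; it reports no verdict.
The state is a dict: "time": time; "qpos": joint angles; "dq": joint speeds; "joint_efforts": joint torques, N m; "eef_pos": TCP position; "tcp_rot": TCP orientation; "contact_force": force on the tool from outside, world axes, zero at the start; "wrist_torque": the same for the moment, N m; "opening": opening from 0.0 (shut) to 1.0 (fully open).
Only numpy, scipy, OpenCV 4.12 (cv2) and the standard library are available. Lean on these libraries where they do the work, as an engineer would, in place of code of your own. Each camera call takes 0.05 s, during which the arm holds its last target.

## Task

Check the windows of the colourless glass cell on the projection rig: first stand the framed ground-glass screen upright in the grooved holder on the rail and let it go, without dropping it. Then lift the colourless cell out of the rack by its two frosted faces only, never touching its clear windows, and hold it upright and still in the air about midway between lamp and screen, so that the light beam passes squarely through the middle of both clear windows; finish while still holding it there for the camera. Do not knock the cell against the rig, and leave the amber cell, the stub tray and the tweezers where they are.

Things in the scene. Friction and masses are not known exactly. Their poses are not given: they have to be found in the camera images.
- rig: Projection rig, fixed: aluminium rail 520 mm long (its y), 40 wide, top at 35 mm, feet 90 wide. At +y a black finned lamp (60 across, top 144 mm high, front 109 mm from the middle); 100 mm from the middle to -y the screen holder; then a grey camera (lens 178 mm from the middle, top 142 mm). The beam (6 mm, faint yellow line) runs along y, 114 mm up. Origin: on the bench under the rail's middle.
- beam_mid (a point): Point on the axis of the light beam above the rail's middle (109 mm from the lamp's front, 100 mm from the screen holder), 114 mm above the bench. Axes as the rig's: the beam runs along y, x is level across it, z up.
- screen_seat (a point): Middle of the groove floor of the screen holder, 75 mm above the bench. The holder is a narrow ledge on a stem, 60 mm long (rig's x) and 20 wide; the groove runs along x, 12.5 mm wide and 10 deep, with lips flared outwards above it (mouth about 21 mm wide, lip tops 18 mm above the groove floor). Axes as the rig's.
- screen: Ground-glass screen in a black metal frame, loose, about 110 g: 70 mm wide (its x), 10 mm thick (its y), 82 mm tall (z). White pane in the middle, set back in the frame; top bar of the frame 20 mm tall, bottom bar 16 mm. Origin: middle of its underside. At the start it stands upright in the middle groove of the stand. Either face may look at the lamp.
- stand: Grey storage stand for screens, fixed: base 90 mm (x) by 92 mm (y), 8 mm thick, with four ribs along x rising to 22 mm above the bench; grooves between the ribs 13 mm wide along x, floor at 8 mm. Origin: centre of its underside. The screen stands in the middle groove.
- cell: Colourless glass cell, empty, open on top, loose, about 34 g: 40 mm long (its x, the light path), 20 wide (y), 50 tall (z), walls 2. The two long faces (at y = +10 and -10 mm) are frosted white: grip these only. The small end faces (at x = +20 and -20 mm) are the clear windows. Origin: middle of its underside. It starts upright in an outer slot of the rack, 10 mm deep in it.
- cell_mid (a point): Centre of the cell, halfway between its two windows, 25 mm above its underside.
- window_a: Clear window of the cell at its x = -20 mm end: 16 mm wide, 50 mm tall, 2 mm thick; origin at its centre. Fingers must not touch it.
- window_b: Clear window of the cell at its x = +20 mm end: 16 mm wide, 50 mm tall, 2 mm thick; origin at its centre. Fingers must not touch it.
- rack: Dark grey plastic cell rack, fixed: 66 mm (x) by 140 mm (y), 16 mm high. Three slots with their long side along x, at y = -45, 0 and +45 mm, each 43 x 23 mm, floor at 6 mm above the bench. The middle slot is empty; the colourless cell and the amber cell stand in the outer slots, either way. Origin: centre of its underside.
- amber_cell: Amber (brown-orange) glass cell of the same size and shape in the other outer slot of the rack. To be left alone. Origin: middle of its underside.
- stub_tray: Grey tray with six small metal specimen stubs, loose: 60 x 80 mm, 19 mm high. To be left alone. Origin: centre of its underside.
- tweezers: Steel tweezers lying on the bench, 105 mm long (x), 8 mm high. To be left alone. Origin: on the bench under their middle.
Not all that is in view belongs to the job. Of the things like the cell, leave any that is yellow; of the rest the smaller one is meant.

How it is judged:
On the way:
1. the screen stands upright in the groove of its holder, released (x of screen in the frame of screen_seat between -0.01 and 0.01 m and y of screen in the frame of screen_seat between -0.004 and 0.004 m and z of screen in the frame of screen_seat between -0.004 and 0.004 m and angle between screen's own z axis and vertical below 0.1 rad and contact force between the fingers and screen below 0.05 N and linear speed of screen below 0.03 m/s), for 0.3 s.
At the end, for the whole second after the job is handed in: Cell held only by the fingers, still and upright (0.12 rad), its path along the beam (0.12 rad), centre within 5 mm sideways and 12 mm in height of the beam and 45 mm of its midpoint; screen upright (0.1 rad) and released in its groove, within 10 mm along it, 4 mm across and in height (all of step 1 and x of cell_mid in the frame of beam_mid between -0.005 and 0.005 m and z of cell_mid in the frame of beam_mid between -0.012 and 0.012 m and y of cell_mid in the frame of beam_mid between -0.045 and 0.045 m and angle between the x axis of cell and the y axis of rig, either way round below 0.12 rad and angle between cell's own z axis and vertical below 0.12 rad and contact force between the fingers and cell above 0.5 N and contact force between cell and rig below 0.05 N and contact force between cell and rack below 0.05 N and contact force between cell and screen below 0.05 N and linear speed of cell below 0.03 m/s); the arm keeps its last pose, push and grip.
It fails at once if the fingers touch a clear window of the cell (over 0.3 N) (contact force between the fingers and window_a above 0.3 N or contact force between the fingers and window_b above 0.3 N).
It fails at once if the cell is knocked against the rig or the screen (over 3 N) (contact force between cell and rig above 3 N or contact force between cell and screen above 3 N).
It fails at once if the screen is dropped (falls free by about 1 cm or more) (contact force between screen and anything else below 0.02 N and linear speed of screen above 0.45 m/s).
It fails at once if the cell is dropped (falls free by about 1 cm or more) (contact force between cell and anything else below 0.02 N and linear speed of cell above 0.45 m/s).
It fails at once if the amber cell, the stub tray or the tweezers are moved by more than 15 mm (distance of any of amber_cell, stub_tray, tweezers from where it was at the start of the episode above 0.015 m).
It also fails if it takes over 64 s, if anything falls off the work surface, if the arm or the gripper's body presses on something with over 40 N, if the wrist force passes 120 N, or if a joint passes its speed limit or range.

## Working session

There is one attempt and no reset: what is moved stays moved. The work goes in short steps, Python scripts to look and compute and a tool call to move; the robot and the scene stay as the last step left them, time stands still between calls to the robot, and variables do not carry over. Pictures are saved under pics/ and viewed, and the job is handed in when it is done.

Besides the shell and the picture viewer there is one more tool, called as name(argument=value, ...) on one line, values as JSON. play_rows: Moves the arm, as the interface text tells. Its arguments: {"type":"object","properties":{"claw":{"type":"array","items":{"type":"number"}},"travel":{"type":"array","items":{"type":"array","items":{"type":"number"}}},"dr":{"type":"array","items":{"type":"array","items":{"type":"number"}}},"force":{"type":"number"}},"required":["claw","travel","dr"]}

```bash
mkdir -p pics
cat > h.py <<'E'
import numpy as np, cv2
from plant import ctrl, vision
from scipy.spatial.transform import Rotation as R
def cap(n,tag):
    d=vision.read_camera(n); cv2.imwrite(f'pics/{tag}.png',d['img'][:,:,::-1]); np.savez(f'pics/{tag}.npz',**d); return d
def load(tag): return dict(np.load(f'pics/{tag}.npz'))
def cam(d):
    M=np.linalg.inv(d['world_to_cam']); return M[:3,:3],M[:3,3]
def ray(d,u,v):
    K=d['K']; Rm,c=cam(d); r=np.array([(u-K[0,2])/K[0,0],-(v-K[1,2])/K[1,1],-1.]); return c,Rm@r
def onplane(d,u,v,z):
    c,r=ray(d,u,v); return c+r*(z-c[2])/r[2]
def depthpt(d,u,v):
    c,r=ray(d,u,v); return c+r*d['range_z'][int(v),int(u)]
def proj(d,p):
    q=d['world_to_cam']@np.append(p,1); K=d['K']; return K[0,0]*q[0]/-q[2]+K[0,2],K[1,1]*q[1]/q[2]*1+K[1,2]
def cloud(d):
    v,u=np.mgrid[0:384,0:512]; K=d['K']; Rm,c=cam(d)
    r=np.stack([(u-K[0,2])/K[0,0],-(v-K[1,2])/K[1,1],-np.ones(u.shape)],-1)
    return c+(r*d['range_z'][...,None])@Rm.T
E
python3 - <<'E'
from h import *
for n in ['top','side','wrist']:
    d=cap(n,n+'0'); print(n,d.keys(),d['K'].round(1).tolist(),cam(d)[1].round(3),cam(d)[0][:,2].round(2))
s=ctrl.get_state(); print(s)
for n in ['top','side','wrist']:
    im=cv2.imread(f'pics/{n}0.png'); cv2.imwrite(f'pics/{n}0b.png',cv2.resize(im,(800,600),interpolation=cv2.INTER_CUBIC))
E
```

```text
top dict_keys(['img', 'range_z', 'K', 'world_to_cam']) [[479.9, 0.0, 256.5], [0.0, 479.9, 185.6], [0.0, 0.0, 1.0]] [0.419 0.072 1.136] [-0.11  0.02  0.99]
side dict_keys(['img', 'range_z', 'K', 'world_to_cam']) [[393.4, 0.0, 246.7], [0.0, 393.4, 187.3], [0.0, 0.0, 1.0]] [ 0.377 -0.487  0.746] [-0.19 -0.65  0.74]
wrist dict_keys(['img', 'range_z', 'K', 'world_to_cam']) [[266.9, 0.0, 256.6], [0.0, 266.9, 186.9], [0.0, 0.0, 1.0]] [ 0.343 -0.587  0.372] [0.28 0.12 0.95]
{'time': 0.15, 'qpos': array([-1.30898167e+00,  2.87052211e-01,  1.57785747e+00,  4.40485390e-05,
        1.27861963e+00, -1.50016724e-01]), 'dq': array([-0.00038489, -0.00212229, -0.00475596, -0.00039581,  0.00051165,
       -0.00074944]), 'joint_efforts': array([ 6.79041987e-04, -4.06605184e+01, -2.93141127e+01, -1.46910902e-04,
        3.94860719e-03,  2.44264619e-06]), 'eef_pos': array([ 0.27008456, -0.61804166,  0.23019583]), 'tcp_rot': array([-0.69214579, -0.14525759,  0.69219253, -0.14388864]), 'contact_force': array([-0.60483411,  0.96939205, -0.18019188]), 'wrist_torque': array([ 8.20004041e-05,  2.64700876e-02, -6.61115210e-03]), 'opening': 1.0006926942004244}
```

View pics/top0b.png

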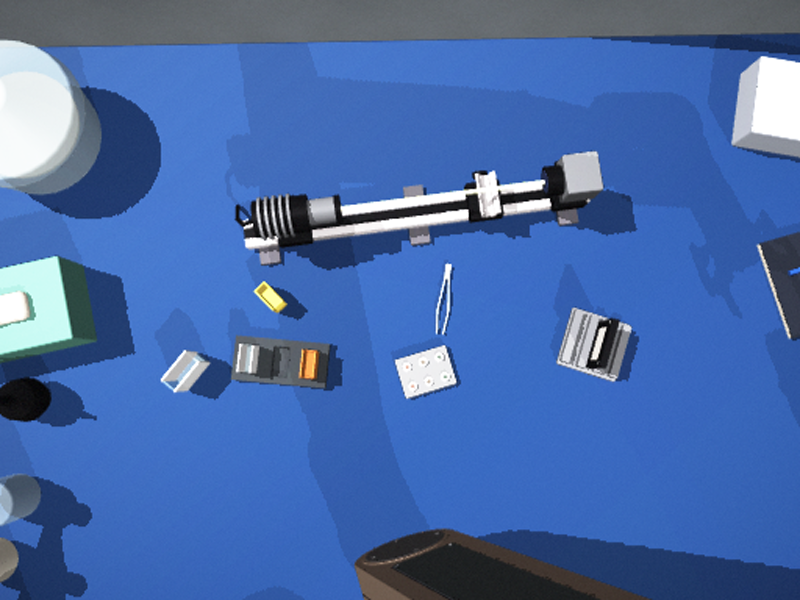

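View pics/side0b.png

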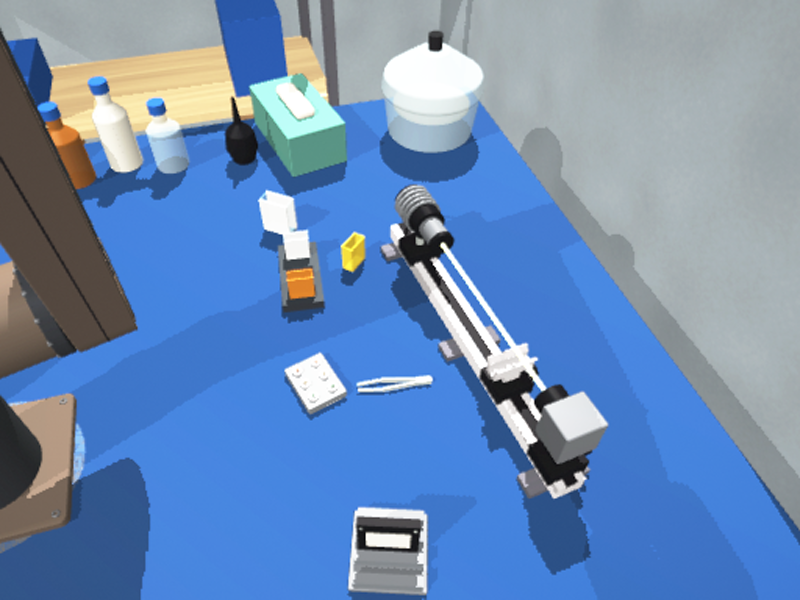

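View pics/wrist0b.png

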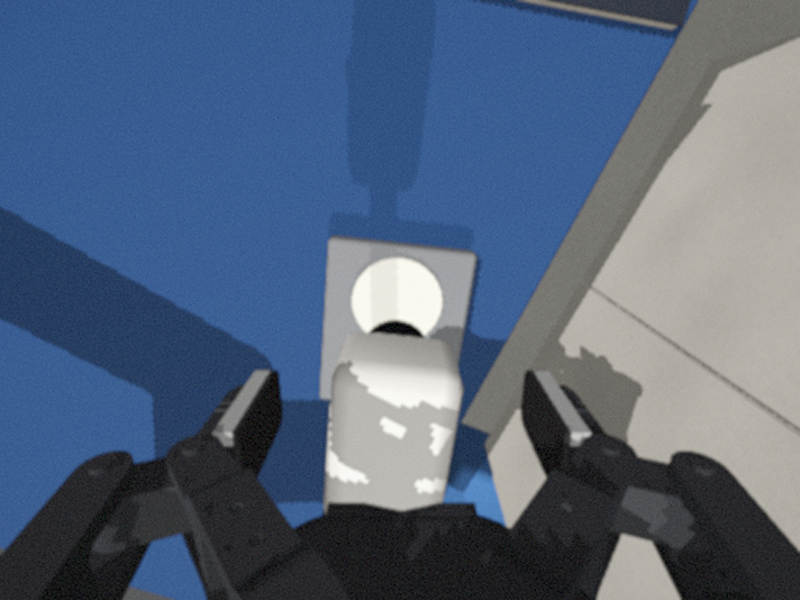

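Top view shows (800×600 pixels): rig along the middle, lamp left (280,215), screen holder (487,195), camera (580,175); stand with screen (600,345). 
Candidates for the cell: clear in rack (249,358), larger clear one outside it (185,370), yellow (269,297), amber in rack (310,363). Choice: the one in the rack at (249,358). I'll check it in a crop.

Run:
```python
from h import *
for n,(a,b,c,e) in {'top':(90,260,170,255),'side':(150,280,110,210)}.items():
    im=cv2.imread(f'pics/{n}0.png')[c:e,a:b]; cv2.imwrite(f'pics/{n}c.png',cv2.resize(im,None,fx=4.5,fy=4.5,interpolation=cv2.INTER_CUBIC))
im=cv2.imread('pics/top0.png')[90:250,290:410]; cv2.imwrite('pics/topd.png',cv2.resize(im,None,fx=3.7,fy=3.7,interpolation=cv2.INTER_CUBIC))
d=load('top0'); P=cloud(d)
for r in range(200,250,4): print(r,' '.join('%4d'%(1000*P[r,c,2]) for c in range(100,216,4)))
```

```text
200   -1    3    0   -3    2   -3   -1   -2   -1    0    0   -4    0   -2    1    0   -3    2   -1   -1   -2   -7    0   -2   -2    0   -2    0    1
204   -3    4    0   -3   -1   -5    0    1    4   -1    0   -2    0   -2    0    0    0   -3    3    0    0   -2    0    0    2    2   -4    1    0
208    0   -1   -1   -5    0    2    1   -3   -1   -3   -1   -5   -2    0   -3   -2    0    0   -1    0    2    0   -1   -3   -1    0   -2   -1    1
212    1    0   -4    0    3   -1    0   -1    0 1136    0   -2    0    2   -3   -1   -1   -3    0    0   -2    1    0    1    2   -2    2    0    0
216    0    0    0   -4    0    2    0    0   -1    0    0   -2    0   16   15   15   15   16   15    0   -4    2    0    0    1    1    0    0   -2
220    0    0    1 1136   -2    4   -2    0   -1    0   -1    0    0   18   52    5   14   16   14   15   14   17   16   15   11   12   12   16    0
224   -3    0    0   -1   -1   52   -1   -1    2   -3    1    0   -1   14   22    5   21   15   16    5    7    5   16   18   54   56    5   14   -5
228   -1    0    3    4   62   33   57   19   -5    2 1136    2   -1   56   21    7   19   15   15    5    4    9   15   11    5    6   15   15   -2
232    3    4    3   69   38    9    4   52   15    3    0    0    0   55    9   52   12   12   16    8    7   12   11   50   12    8   17   19    0
236    0   -3   65   48    6    3   59   25   -1   -2    0    2   -2   52   12   58   14   11   15    6    5   19   17   54    6   56   15   19   -3
240    0    0   53   18    2   65   30   -1    0   -1    0    0   16   17   18   15   11   17   15   11    4   15   16   57    7   56   17   11    1
244    0   63   47   18   68   36    2   -2    3    2   -2    0   -1    0    2   -1    0   14   18   16   12   16   16   11   12   16   13   13    1
248    1   -2    1   65   45    7    1    0    2    0   -1   -1    0   -1   -1    0    1    0    3    0    1    1    0   -1   -2    4   -2   -1   -3
```

View pics/topc.png

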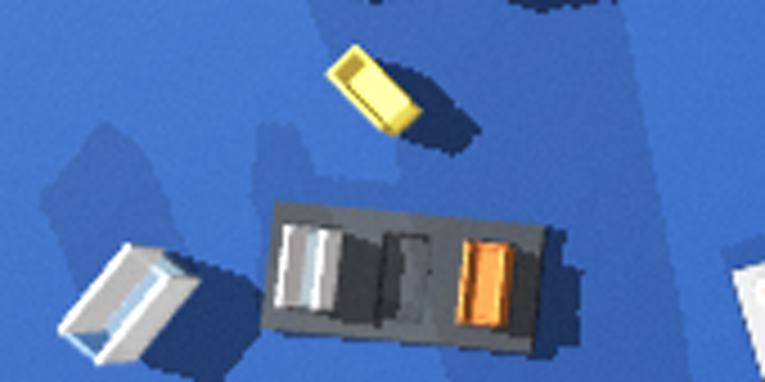

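View pics/sidec.png

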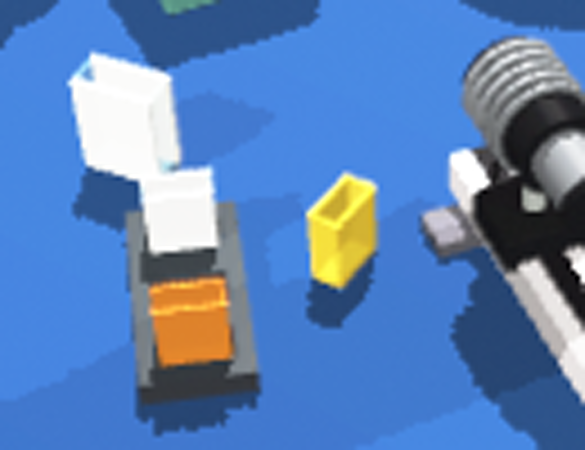

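View pics/topd.png

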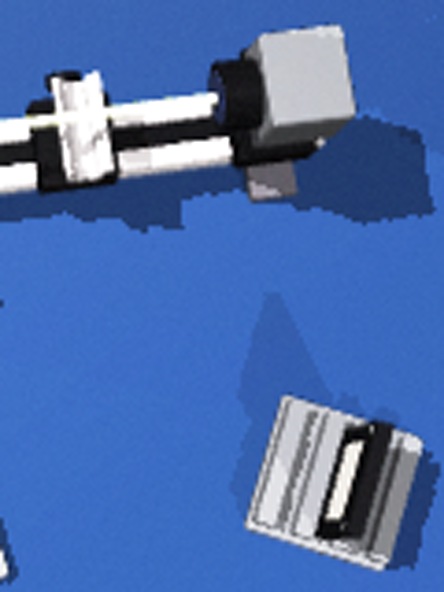

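The crops confirm it: the rack's left cell is clear with frosted long faces and smaller than the tilted clear one outside. Now the metric poses.

Run:
```python
from h import *
d=load('top0'); P=cloud(d); ok=d['range_z']>0
hsv=cv2.cvtColor(d['img'],cv2.COLOR_RGB2HSV)
blue=(hsv[...,0]>100)&(hsv[...,0]<125)&(hsv[...,1]>110)
def rect(m,z,box,name):
    c0,c1,r0,r1=box; mm=np.zeros_like(m); mm[r0:r1,c0:c1]=m[r0:r1,c0:c1]
    n,l,st,_=cv2.connectedComponentsWithStats(mm.astype(np.uint8)); i=1+np.argmax(st[1:,4]); v,u=np.where(l==i)
    Q=np.array([onplane(d,a,b,z)[:2] for a,b in zip(u,v)])
    r=cv2.minAreaRect((Q*1000).astype(np.float32)); print(name,len(u),np.round(r[0],1),np.round(r[1],1),round(r[2],2)); return r
rect(ok&(P[...,2]>.009)&~blue,.016,(140,220,210,255),'rack')
Pz=P[...,2]
rect(ok&~blue&(Pz>.004),.010,(350,410,190,250),'stand-ish')
rect(ok&~blue&(Pz>.08)&(Pz<.1),.090,(350,410,190,250),'screentop')
rail=ok&(Pz>.027)&(Pz<.043)&~blue
v,u=np.where(rail[90:180,140:400]);v+=90;u+=140
Q=P[v,u]; print('rail',len(Q)); 
r=cv2.minAreaRect((Q[:,:2]*1000).astype(np.float32)); print(r)
rect(ok&~blue&(Pz>.08)&(Pz<.1),.093,(290,330,100,150),'holder')
rect(ok&~blue&(Pz>.01),.09,(290,330,100,150),'holder any')
```

```text
rack 1425 [445.  233.6] [140.1  65.6] 83.42
stand-ish 1496 [ 459.7 -236.7] [94.  90.6] 70.73
screentop 179 [ 457.9 -234.7] [12.9 69.1] 70.93
rail 2044
((667.900634765625, 29.482833862304688), (65.79959106445312, 527.7368774414062), 6.191201686859131)
holder 67 [661.7 -85. ] [32.5  9.8] 5.78
holder any 966 [670.5 -68.6] [87.9 70.6] 88.76
```

Run:
```python
from h import *
for t in ['top0','side0']:
    d=load(t); P=cloud(d); ok=d['range_z']>0
    hsv=cv2.cvtColor(d['img'],cv2.COLOR_RGB2HSV)
    blue=(hsv[...,0]>100)&(hsv[...,0]<125)&(hsv[...,1]>110)
    a=np.deg2rad(6.19); ex=np.array([np.cos(a),np.sin(a)]); ey=np.array([-np.sin(a),np.cos(a)]); o=np.array([.668,.0295])
    X=(P[...,:2]-o)@ex; Y=(P[...,:2]-o)@ey; Z=P[...,2]
    s=ok&~blue&(abs(X)<.06)&(abs(Y)<.3)&(Z>.028)&(Z<.042)
    print(t,s.sum(),'x pct',np.percentile(X[s],[1,5,50,95,99]).round(4),'y',np.percentile(Y[s],[.5,2,50,98,99.5]).round(4))
    for y in np.arange(-.26,.26,.04):
        q=s&(abs(Y-y)<.02); 
        if q.sum()>15: print('  y%.2f n%d'%(y,q.sum()),np.percentile(X[q],[3,97]).round(4))
    # high parts
    for nm,(zl,zh) in {'cam':(.132,.15),'lamp':(.10,.15),'holder':(.086,.1)}.items():
        q=ok&~blue&(abs(X)<.06)&(abs(Y)<.3)&(Z>zl)&(Z<zh)
        q&= (Y<-.14) if nm=='cam' else (Y>.08) if nm=='lamp' else (Y<-.06)&(Y>-.14)
        if q.sum()>5: print(nm,q.sum(),'X',np.percentile(X[q],[2,50,98]).round(4),'Y',np.percentile(Y[q],[2,50,98]).round(4),'Z',np.percentile(Z[q],[50,98]).round(4))
```

```text
top0 2030 x pct [-0.0314 -0.0241 -0.0096  0.0095  0.0115] y [-0.2333 -0.1994  0.0041  0.2501  0.255 ]
  y-0.22 n33 [-0.0315 -0.0101]
  y-0.18 n243 [-0.023   0.0108]
  y-0.14 n181 [-0.023   0.0107]
  y-0.06 n258 [-0.0234  0.0107]
  y-0.02 n256 [-0.0235  0.0102]
  y0.02 n260 [-0.0239  0.0101]
  y0.06 n261 [-0.0239  0.0099]
  y0.10 n222 [-0.0241  0.0095]
  y0.14 n130 [-0.0248 -0.0066]
  y0.22 n56 [-0.025  -0.0137]
cam 712 X [-0.0307 -0.0045  0.0229] Y [-0.2514 -0.2232 -0.1848] Z [0.1413 0.145 ]
lamp 1292 X [-0.0323 -0.0094  0.0171] Y [0.1016 0.174  0.2245] Z [0.133  0.1443]
holder 153 X [-0.033  -0.0076  0.0248] Y [-0.1179 -0.1111 -0.0897] Z [0.0908 0.0957]
side0 2154 x pct [-0.0329 -0.0315 -0.0102  0.0127  0.0153] y [-0.2628 -0.2608 -0.0154  0.2403  0.2525]
  y-0.26 n187 [-0.0322  0.0175]
  y-0.22 n41 [-0.0329  0.0186]
  y-0.18 n213 [-0.0248  0.0072]
  y-0.14 n304 [-0.031   0.0139]
  y-0.10 n36 [-0.0333 -0.031 ]
  y-0.06 n140 [-0.0252  0.0128]
  y-0.02 n252 [-0.0248  0.0139]
  y0.02 n242 [-0.025   0.0141]
  y0.06 n217 [-0.0248  0.0137]
  y0.10 n203 [-0.0254  0.0128]
  y0.14 n210 [-0.0292  0.0147]
  y0.18 n16 [-0.0338 -0.0318]
  y0.22 n49 [-0.0298  0.0013]
cam 966 X [-0.0321 -0.007   0.0215] Y [-0.2529 -0.2285 -0.1857] Z [0.1414 0.1439]
lamp 934 X [-0.0341 -0.0136  0.016 ] Y [0.1003 0.1588 0.2186] Z [0.1308 0.1439]
holder 157 X [-0.0345 -0.0095  0.0247] Y [-0.1173 -0.0941 -0.0888] Z [0.0911 0.0941]
```

```bash
cat >> h.py <<'E'
def down(yaw):
    "tool pointing down, tool y (jaw) at yaw"
    x=np.array([0,0,-1.]); y=np.array([np.cos(yaw),np.sin(yaw),0]); return np.stack([x,y,np.cross(x,y)],1)
def rel(pos,yaw_deg):
    s=ctrl.get_state(); R0=R.from_quat(s['tcp_rot']).as_matrix(); p0=s['eef_pos']
    tr=R0.T@(np.array(pos)-p0); dr=R.from_matrix(R0.T@down(np.deg2rad(yaw_deg))).as_rotvec()
    print('p0',p0.round(4),'jaw yaw',np.rad2deg(np.arctan2(R0[1,1],R0[0,1])).round(2),'toolx',R0[:,0].round(3),'open',round(s['opening'],3),'F',s['contact_force'].round(2),'t',round(s['time'],2),'q',s['qpos'].round(2))
    print('travel',tr.round(4).tolist(),'dr',dr.round(4).tolist(),'rows~',np.linalg.norm(tr)/.05,np.rad2deg(np.linalg.norm(dr))/8.59)
E
python3 - <<'E'
from h import *
rel([.459,-.236,.23],70.9)
rel([.459,-.236,.23],70.9-180)
d=load('wrist0'); Rm,c=cam(d); s=ctrl.get_state(); R0=R.from_quat(s['tcp_rot']).as_matrix()
print('cam in tool',(R0.T@(c-s['eef_pos'])).round(4),(R0.T@Rm).round(3))
E
```

```text
p0 [ 0.2701 -0.618   0.2302] jaw yaw -66.4 toolx [-0.     0.002 -1.   ] open 1.001 F [-0.6   0.97 -0.18] t 0.15 q [-1.31  0.29  1.58  0.    1.28 -0.15]
travel [0.0008, -0.2745, -0.326] dr [-2.3964, -0.0024, 0.0005] rows~ 8.523964081482571 15.984231700425369
p0 [ 0.2701 -0.618   0.2302] jaw yaw -66.4 toolx [-0.     0.002 -1.   ] open 1.001 F [-0.6   0.97 -0.18] t 0.15 q [-1.31  0.29  1.58  0.    1.28 -0.15]
travel [0.0008, -0.2745, -0.326] dr [0.7452, 0.0004, 0.0019] rows~ 8.523964081482571 4.970385124868059
cam in tool [-0.1421  0.0002 -0.0798] [[ 0.     0.31  -0.951]
 [ 1.     0.     0.   ]
 [ 0.    -0.951 -0.31 ]]
```

play_rows(claw=[0,0,0,0,0,0,0,0,0,0,0,0], travel=[[0,-0.275,-0.326],[0,-0.275,-0.326],[0,-0.275,-0.326],[0,-0.275,-0.326],[0,-0.275,-0.326],[0,-0.275,-0.326],[0,-0.275,-0.326],[0,-0.275,-0.326],[0,-0.275,-0.326],[0,-0.275,-0.326],[0,-0.275,-0.326],[0,-0.275,-0.326]], dr=[[0.745,0,0],[0.745,0,0],[0.745,0,0],[0.745,0,0],[0.745,0,0],[0.745,0,0],[0.745,0,0],[0.745,0,0],[0.745,0,0],[0.745,0,0],[0.745,0,0],[0.745,0,0]])

```text
time: 1.35
eef_pos: [0.4584, -0.2364, 0.2307]
tcp_rot: [-0.697, 0.117, 0.698, 0.118]
contact_force: [0.2, -0.8, 0.3]
opening: 1.0
```

Run:
```python
from h import *
d=cap('wrist','w1'); cv2.imwrite('pics/w1b.png',cv2.resize(cv2.imread('pics/w1.png'),(800,600),interpolation=cv2.INTER_CUBIC))
rel([.458,-.235,.23],-109.1)
P=cloud(d); ok=d['range_z']>0
s=ok&(P[...,2]>.083)&(P[...,2]<.097)&(abs(P[...,0]-.458)<.06)&(abs(P[...,1]+.235)<.06)
print(s.sum(), cv2.minAreaRect((P[s][:,:2]*1000).astype(np.float32)),P[s][:,2].mean())
```

```text
p0 [ 0.4583 -0.2366  0.2307] jaw yaw -109.18 toolx [-0.001  0.002 -1.   ] open 1.002 F [-0.56  0.36 -0.1 ] t 1.4 q [-0.67 -0.07  1.96  0.    1.25  1.23]
travel [0.0007, -0.0014, 0.0008] dr [-0.0015, 0.0013, 0.0013] rows~ 0.03578968196771128 0.015788225157521627
559 ((458.9142761230469, -235.74252319335938), (9.139081954956055, 70.29402160644531), 70.76311492919922) 0.08951109839652718
```

View pics/w1b.png

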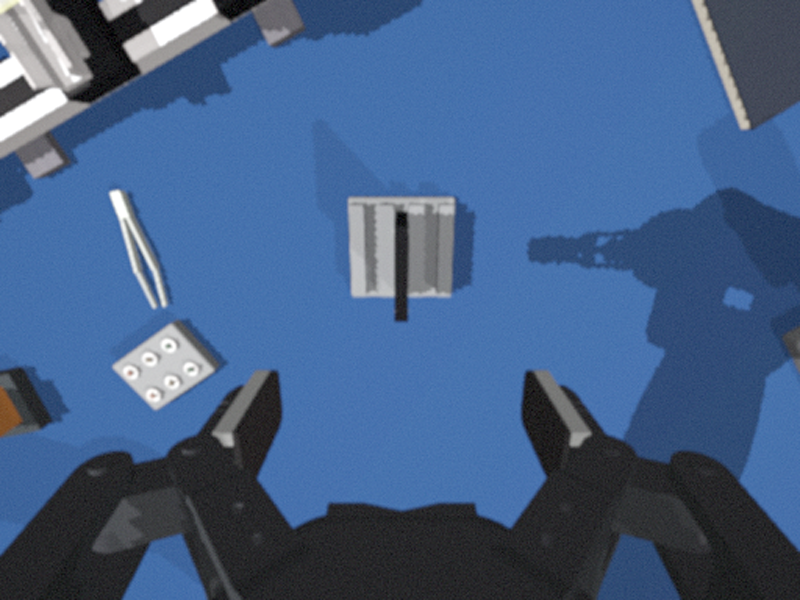

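play_rows(claw=[60,80,100,120,120,120,120,255,255,255,255,255,255,255,255], travel=[[0.03,-0.001,0],[0.07,-0.001,0],[0.11,-0.001,0],[0.14,-0.001,0],[0.16,-0.001,0],[0.169,-0.001,0],[0.169,-0.001,0],[0.169,-0.001,0],[0.169,-0.001,0],[0.169,-0.001,0],[0.169,-0.001,0],[0.169,-0.001,0],[0.169,-0.001,0],[0.169,-0.001,0],[0.169,-0.001,0]], dr=[[0,0.001,0.001],[0,0.001,0.001],[0,0.001,0.001],[0,0.001,0.001],[0,0.001,0.001],[0,0.001,0.001],[0,0.001,0.001],[0,0.001,0.001],[0,0.001,0.001],[0,0.001,0.001],[0,0.001,0.001],[0,0.001,0.001],[0,0.001,0.001],[0,0.001,0.001],[0,0.001,0.001]], force=40)

```text
time: 2.9
eef_pos: [0.4596, -0.2363, 0.0634]
tcp_rot: [0.698, -0.118, -0.696, -0.117]
contact_force: [-0.5, 0.2, 6.2]
opening: 0.108
```

Run:
```python
from h import *
d=cap('wrist','w2'); cv2.imwrite('pics/w2b.png',cv2.resize(cv2.imread('pics/w2.png'),(800,600),interpolation=cv2.INTER_CUBIC))
rel([.459,-.2357,.061],-109.2)
```

```text
p0 [ 0.4596 -0.2363  0.0634] jaw yaw -109.17 toolx [ 0.002 -0.002 -1.   ] open 0.111 F [-0.68  0.34  5.72] t 2.95 q [-0.67  0.15  2.08  0.    0.91  1.23]
travel [0.0024, -0.0004, 0.0008] dr [0.0005, -0.0027, -0.0009] rows~ 0.05168853429931232 0.019590635921680005
```

View pics/w2b.png

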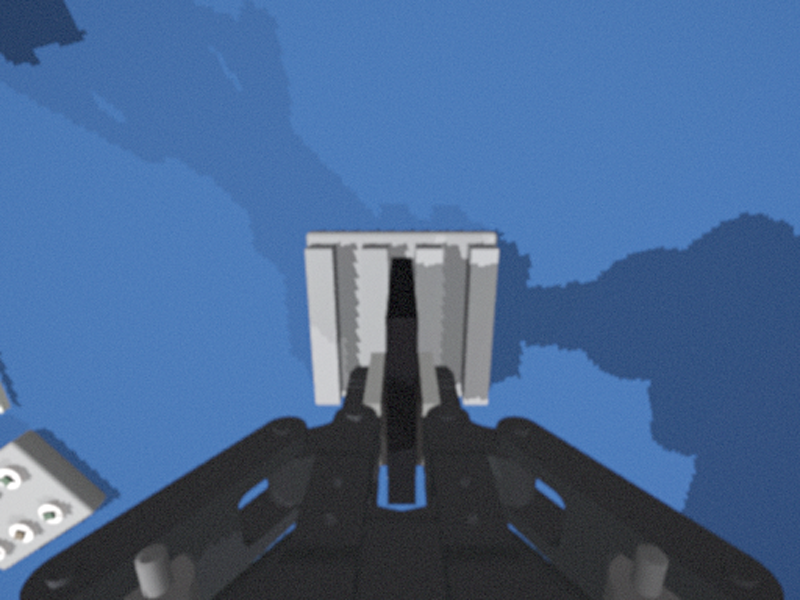

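play_rows(claw=[255,255,255,255,255,255,255,255], travel=[[-0.01,0,0],[-0.03,0,0],[-0.06,0,0],[-0.1,0,0],[-0.14,0,0],[-0.18,0,0],[-0.195,0,0],[-0.195,0,0]], dr=[[0,-0.003,0],[0,-0.003,0],[0,-0.003,0],[0,-0.003,0],[0,-0.003,0],[0,-0.003,0],[0,-0.003,0],[0,-0.003,0]])

```text
time: 3.75
eef_pos: [0.46, -0.2365, 0.2609]
tcp_rot: [0.699, -0.119, -0.696, -0.117]
contact_force: [0.1, 0.1, -2.1]
opening: 0.105
```

Run:
```python
from h import *
rel([.575,-.086,.26],-83.6)
```

```text
p0 [ 0.46   -0.2365  0.2609] jaw yaw -109.16 toolx [ 0.003 -0.004 -1.   ] open 0.105 F [ 0.08  0.11 -2.11] t 3.75 q [-0.67 -0.09  1.93 -0.    1.3   1.23]
travel [0.0007, -0.1799, -0.0592] dr [-0.4461, -0.0039, -0.0036] rows~ 3.7876864798832135 2.9757513224700443
```

play_rows(claw=[255,255,255,255,255,255,255,255], travel=[[0,-0.03,-0.01],[0,-0.06,-0.02],[0,-0.09,-0.03],[0,-0.12,-0.04],[0,-0.15,-0.05],[0,-0.17,-0.056],[0,-0.18,-0.059],[0,-0.18,-0.059]], dr=[[-0.07,0,0],[-0.14,0,0],[-0.21,-0.001,-0.001],[-0.29,-0.002,-0.002],[-0.37,-0.003,-0.003],[-0.42,-0.004,-0.004],[-0.446,-0.004,-0.004],[-0.446,-0.004,-0.004]])

```text
time: 4.55
eef_pos: [0.5741, -0.0847, 0.2578]
tcp_rot: [-0.704, -0.041, 0.708, -0.039]
contact_force: [-0.2, -0.5, -1.7]
opening: 0.109
```

Run:
```python
from h import *
d=cap('wrist','w3'); cv2.imwrite('pics/w3b.png',cv2.resize(cv2.imread('pics/w3.png'),(800,600),interpolation=cv2.INTER_CUBIC))
d=cap('side','s3'); cv2.imwrite('pics/s3b.png',cv2.resize(cv2.imread('pics/s3.png'),(800,600),interpolation=cv2.INTER_CUBIC))
rel([.575,-.086,.26],-83.6)
```

```text
p0 [ 0.574  -0.0862  0.2591] jaw yaw -83.65 toolx [-0.003  0.001 -1.   ] open 0.109 F [ 0.09  0.17 -0.61] t 4.65 q [-0.32  0.06  1.78 -0.    1.3   1.14]
travel [-0.0009, -0.0, -0.001] dr [-0.0009, 0.0029, 0.0011] rows~ 0.02786610087993119 0.021491444468973084
```

View pics/w3b.png

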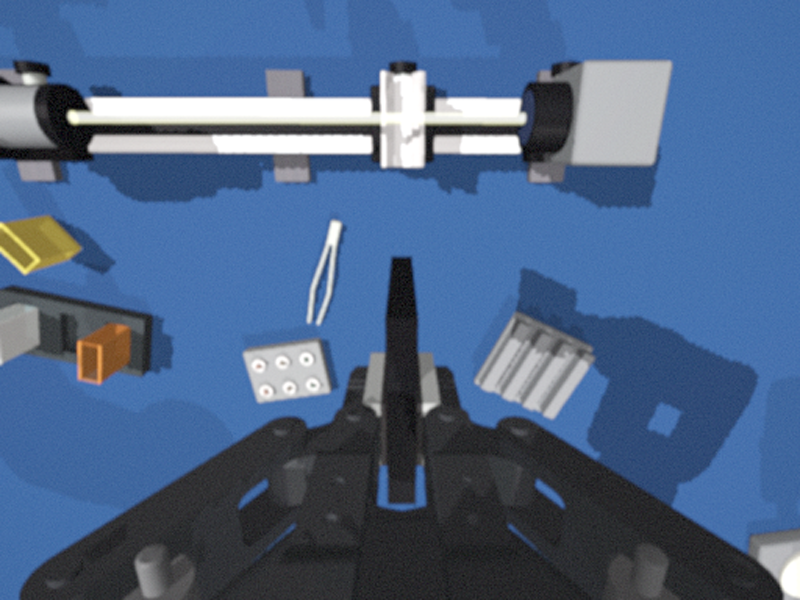

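View pics/s3b.png

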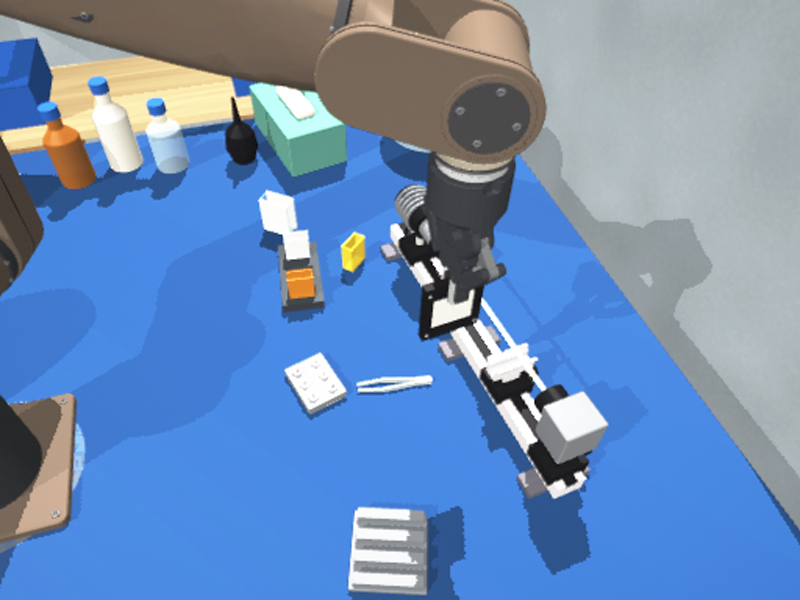

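Run:
```python
from h import *
d=load('w3'); im=cv2.imread('pics/w3.png')
cv2.imwrite('pics/w3c.png',cv2.resize(im[30:120,225:300],None,fx=6,fy=6,interpolation=cv2.INTER_CUBIC))
s=ctrl.get_state();R0=R.from_quat(s['tcp_rot']).as_matrix();p0=s['eef_pos']
# beam: yellowish pixels
hsv=cv2.cvtColor(d['img'],cv2.COLOR_RGB2HSV)
m=(hsv[...,0]>20)&(hsv[...,0]<38)&(hsv[...,1]>25)&(hsv[...,2]>120); m[:60]=0;m[90:]=0
pts=[(u,np.where(m[:,u])[0].mean()) for u in range(55,330) if m[:,u].sum()>=2]
pts=np.array(pts);print(len(pts),pts[::20].round(1).tolist())
Q=np.array([onplane(d,u,v,.114)[:2] for u,v in pts])
k=np.polyfit(Q[:,1],Q[:,0],1);res=Q[:,0]-np.polyval(k,Q[:,1]);print('slope deg',np.rad2deg(np.arctan(-k[0])),'res',res.std())
th=np.arctan(-k[0]);ey=np.array([-np.sin(th),np.cos(th)]);ex=np.array([np.cos(th),np.sin(th)]);b=np.array([np.polyval(k,0),0])
X=b@ex;print('rig angle',np.rad2deg(th),'X offset along ex',X)
P=cloud(d);ok=d['range_z']>0
XX=P[...,:2]@ex-X;YY=P[...,:2]@ey;Z=P[...,2]
q=ok&(Z>.088)&(Z<.1)&(abs(XX)<.05)&(YY<-.0)&(YY>-.12)
print('holder',q.sum(),'X',np.percentile(XX[q],[1,99]).round(4),'Y',np.percentile(YY[q],[1,50,99]).round(4))
v,u=np.where(q);print(u.min(),u.max(),v.min(),v.max())
q=ok&(Z>.025)&(Z<.045)&(abs(XX)<.05)&(YY>-.05)&(YY<.1);print('rail X',np.percentile(XX[q],[1,99]).round(4))
q=ok&(Z>.07)&(abs(XX)<.05)&(YY>.1);print('lamp Y',np.percentile(YY[q],[.5,2,5]).round(4))
q=ok&(Z>.09)&(abs(XX)<.05)&(YY<-.14);print('cam lens Y',np.percentile(YY[q],[99.5,98,95]).round(4))
q=ok&(Z<.02)&(Z>.005)&(abs(XX)<.055)&(abs(XX)>.026);print('foot Y hist',np.histogram(YY[q],bins=np.arange(-.25,.3,.02)))
```

```text
217 [[55.0, 74.5], [84.0, 78.5], [104.0, 78.5], [124.0, 78.5], [144.0, 78.5], [165.0, 78.5], [185.0, 78.5], [205.0, 78.5], [226.0, 78.5], [278.0, 78.5], [312.0, 78.5]]
slope deg 6.42341786083862 res 0.00034959655703177615
rig angle 6.42341786083862 X offset along ex 0.6604635013775106Traceback (most recent call last):
  File "<stdin>", line 17, in <module>
    return _quantile_unchecked(
        a, q, axis, out, overwrite_input, method, keepdims, weights)
    return _ureduce(a,
                    func=_quantile_ureduce_func,
    ...<5 lines>...
                    overwrite_input=overwrite_input,
                    method=method)
    r = func(a, **kwargs)
    result = _quantile(arr,
                       quantiles=q,
    ...<2 lines>...
                       out=out,
                       weights=wgt)
    slices_having_nans = np.isnan(arr[-1, ...])
                                  ~~~^^^^^^^^^
IndexError: index -1 is out of bounds for axis 0 with size 0
```

View pics/w3c.png

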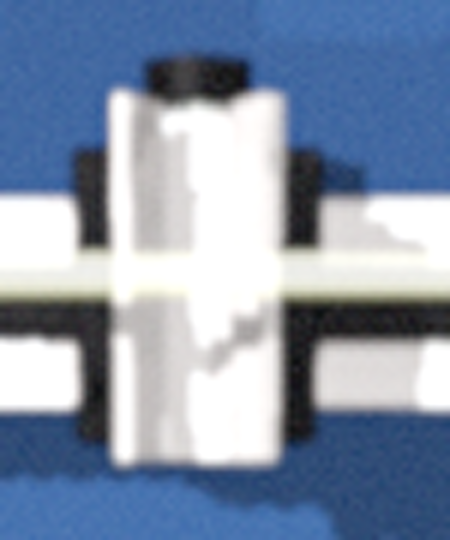

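Run:
```python
from h import *
d=load('w3'); print('depth ok',(d['range_z']>0).mean(), depthpt(d,250,60),depthpt(d,265,100),depthpt(d,258,300*.64))
A=onplane(d,257.8,76.2,.093);print('holder centre',A)
c=[onplane(d,u,v,.093)[:2] for u,v in [(243,44.7),(272.7,44.7),(272.7,107.8),(243,107.8)]];print(cv2.minAreaRect((np.array(c)*1000).astype(np.float32)))
b=[onplane(d,u,75.4,.114)[:2] for u in (70,320)];print('beam',b)
bl=[onplane(d,u,78.5,.114)[:2] for u in (70,320)]
s=np.load  # lens and lamp ends of the beam
g=b[1]-b[0];print('angle',np.rad2deg(np.arctan2(g[0],-g[1])))
print('beam ends 72->',onplane(d,46,75.2,.114),'525->',onplane(d,336,75.4,.114))
# mid-foot centre
print('foot',onplane(d,286*.64,76*.64,.01),onplane(d,291*.64,178*.64,.01))
# screen in grasp: top bar front edge
for t in ['top0']:
    dd=load(t)
    for u,v in [(255/1.5625,205/1.5625)]: pass
```

```text
depth ok 0.9958648681640625 [ 0.69216895 -0.06402209  0.08644914] [ 0.65364333 -0.08488848  0.08777983] [ 0.60868637 -0.08172197  0.26966058]
holder centre [ 0.67669886 -0.07417418  0.093     ]
((675.5994262695312, -74.39567565917969), (62.302574157714844, 32.74338912963867), 6.477762222290039)
beam [array([0.65490745, 0.11091197]), array([ 0.68282045, -0.13542816])]
angle 6.464658583690197
beam ends 72-> [0.65240996 0.13458392 0.114     ] 525-> [ 0.68460338 -0.151163    0.114     ]
foot [0.70505671 0.02777677 0.01      ] [0.62243805 0.02107805 0.01      ]
```

Run:
```python
from h import *
rel([.6764,-.0743,.235],-83.55)
```

```text
p0 [ 0.574  -0.0862  0.2591] jaw yaw -83.65 toolx [-0.003  0.001 -1.   ] open 0.109 F [ 0.09  0.17 -0.61] t 4.65 q [-0.32  0.06  1.78 -0.    1.3   1.14]
travel [0.0238, -0.0004, -0.1032] dr [-0.0018, 0.0029, 0.0011] rows~ 2.1180004671390726 0.023769272771155963
```

play_rows(claw=[255,255,255,255,255,255,255,255], travel=[[0,0,-0.02],[0,0,-0.045],[0,0,-0.07],[0.01,0,-0.09],[0.02,0,-0.1],[0.024,0,-0.103],[0.024,0,-0.103],[0.024,0,-0.103]], dr=[[-0.002,0.003,0.001],[-0.002,0.003,0.001],[-0.002,0.003,0.001],[-0.002,0.003,0.001],[-0.002,0.003,0.001],[-0.002,0.003,0.001],[-0.002,0.003,0.001],[-0.002,0.003,0.001]])

```text
time: 5.45
eef_pos: [0.6755, -0.0751, 0.2347]
tcp_rot: [-0.706, -0.04, 0.706, -0.04]
contact_force: [0.2, 0.3, -1.0]
opening: 0.113
```

Run:
```python
from h import *
rel([.6764,-.0743,.16],-83.55)
d=cap('wrist','w4'); cv2.imwrite('pics/w4b.png',cv2.resize(cv2.imread('pics/w4.png'),(800,600),interpolation=cv2.INTER_CUBIC))
```

```text
p0 [ 0.6755 -0.0751  0.2347] jaw yaw -83.57 toolx [-0.001  0.    -1.   ] open 0.113 F [ 0.24  0.31 -0.95] t 5.45 q [-0.26  0.29  1.56 -0.    1.29  1.2 ]
travel [0.0747, -0.0007, -0.001] dr [-0.0004, 0.0007, 0.0002] rows~ 1.4950393685729049 0.005423050819867142
```

View pics/w4b.png

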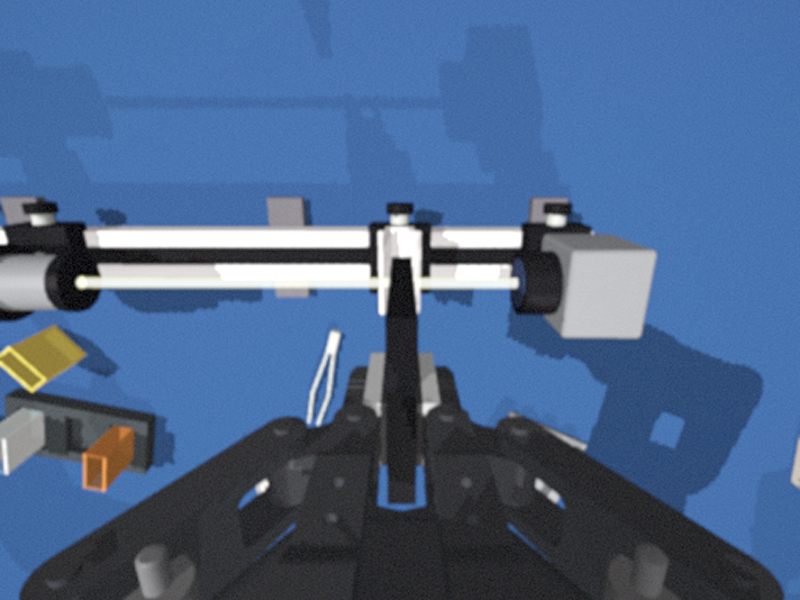

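play_rows(claw=[255,255,255,255,255,255,255,255,255,255], travel=[[0.02,0,-0.001],[0.045,0,-0.001],[0.065,0,-0.001],[0.08,0,-0.001],[0.088,0,-0.001],[0.094,0,-0.001],[0.098,0,-0.001],[0.101,0,-0.001],[0.101,0,-0.001],[0.101,0,-0.001]], dr=[[0,0.001,0],[0,0.001,0],[0,0.001,0],[0,0.001,0],[0,0.001,0],[0,0.001,0],[0,0.001,0],[0,0.001,0],[0,0.001,0],[0,0.001,0]])

```text
time: 6.5
eef_pos: [0.677, -0.0748, 0.1346]
tcp_rot: [0.707, 0.04, -0.705, 0.04]
contact_force: [0.0, 1.2, -1.8]
opening: 0.109
```

Run:
```python
from h import *
rel([.6764,-.0748,.13],-83.55)
d=cap('wrist','w5'); cv2.imwrite('pics/w5b.png',cv2.resize(cv2.imread('pics/w5.png'),(800,600),interpolation=cv2.INTER_CUBIC))
d=cap('side','s5'); cv2.imwrite('pics/s5b.png',cv2.resize(cv2.imread('pics/s5.png')[180:330,230:430],(800,600),interpolation=cv2.INTER_CUBIC))
```

```text
p0 [ 0.677  -0.0748  0.1346] jaw yaw -83.57 toolx [ 0.002  0.    -1.   ] open 0.109 F [ 0.05  1.2  -1.76] t 6.5 q [-0.26  0.38  1.63  0.    1.12  1.2 ]
travel [0.0046, -0.0001, 0.0006] dr [-0.0003, -0.0019, -0.0001] rows~ 0.09347502844283477 0.01277220063327522
```

View pics/w5b.png

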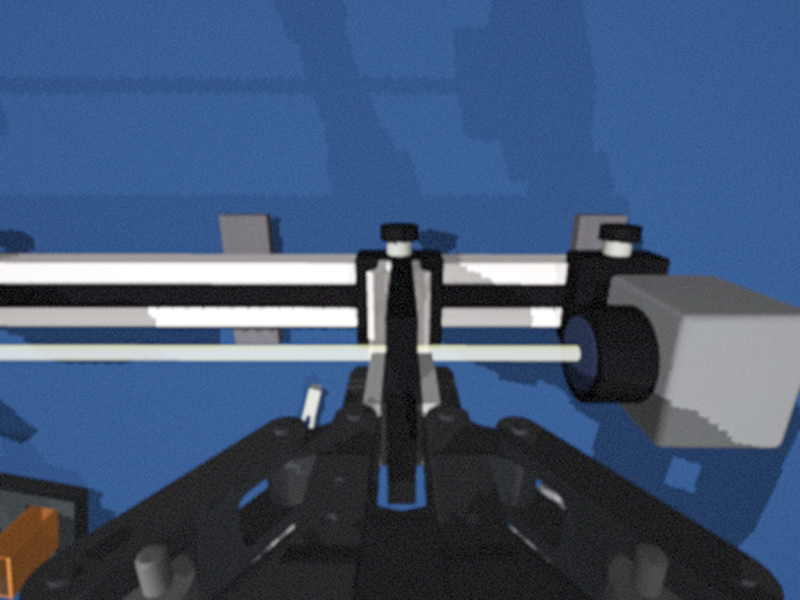

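View pics/s5b.png

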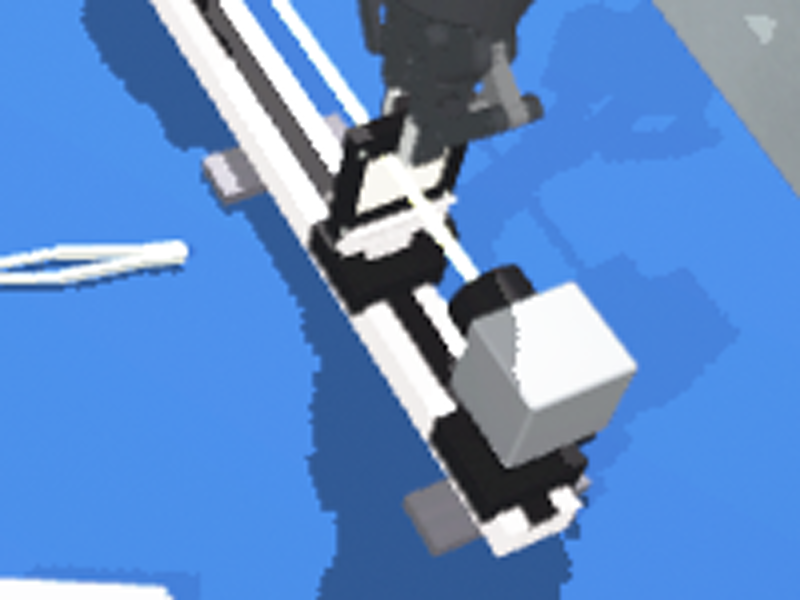

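play_rows(claw=[255,255,255,255,255,255], travel=[[0.001,0,0.001],[0.002,0,0.001],[0.003,0,0.001],[0.004,0,0.001],[0.004,0,0.001],[0.004,0,0.001]], dr=[[0,-0.002,0],[0,-0.002,0],[0,-0.002,0],[0,-0.002,0],[0,-0.002,0],[0,-0.002,0]])

```text
time: 7.2
eef_pos: [0.6759, -0.075, 0.1305]
tcp_rot: [-0.706, -0.04, 0.706, -0.04]
contact_force: [1.5, 0.9, -0.6]
opening: 0.109
```

Run:
```python
from h import *
rel([.6764,-.0748,.13],-83.55)
```

```text
p0 [ 0.6759 -0.075   0.1305] jaw yaw -83.57 toolx [-0. -0. -1.] open 0.109 F [ 1.48  0.92 -0.64] t 7.2 q [-0.26  0.39  1.64 -0.    1.12  1.2 ]
travel [0.0005, -0.0001, -0.0005] dr [-0.0004, 0.0003, 0.0] rows~ 0.014753445576365203 0.003254307214543731
```

play_rows(claw=[255,255,255,255], travel=[[0.001,0,0],[0.002,0,0],[0.002,0,0],[0.002,0,0]], dr=[[0,0,0],[0,0,0],[0,0,0],[0,0,0]])

```text
time: 7.6
eef_pos: [0.6761, -0.075, 0.1305]
tcp_rot: [-0.706, -0.04, 0.706, -0.04]
contact_force: [-3.5, 1.4, 6.7]
opening: 0.109
```

play_rows(claw=[255,225,215,205,195,180,160,140,120,120,120], travel=[[0,0,0],[0,0,0],[0,0,0],[0,0,0],[0,0,0],[0,0,0],[0,0,0],[0,0,0],[0,0,0],[0,0,0],[0,0,0]], dr=[[0,0,0],[0,0,0],[0,0,0],[0,0,0],[0,0,0],[0,0,0],[0,0,0],[0,0,0],[0,0,0],[0,0,0],[0,0,0]])

```text
time: 8.7
eef_pos: [0.676, -0.0751, 0.1305]
tcp_rot: [-0.706, -0.04, 0.706, -0.04]
contact_force: [0.7, -0.7, 0.3]
opening: 0.525
```

Run:
```python
from h import *
rel([.6764,-.0748,.13],-83.55)
d=cap('wrist','w6'); cv2.imwrite('pics/w6b.png',cv2.resize(cv2.imread('pics/w6.png'),(800,600),interpolation=cv2.INTER_CUBIC))
```

```text
p0 [ 0.676  -0.0751  0.1305] jaw yaw -83.57 toolx [-0. -0. -1.] open 0.525 F [ 0.67 -0.66  0.35] t 8.7 q [-0.26  0.39  1.64 -0.    1.12  1.2 ]
travel [0.0005, -0.0002, -0.0004] dr [-0.0003, 0.0002, -0.0002] rows~ 0.013876084290486035 0.002997313045242109
```

View pics/w6b.png

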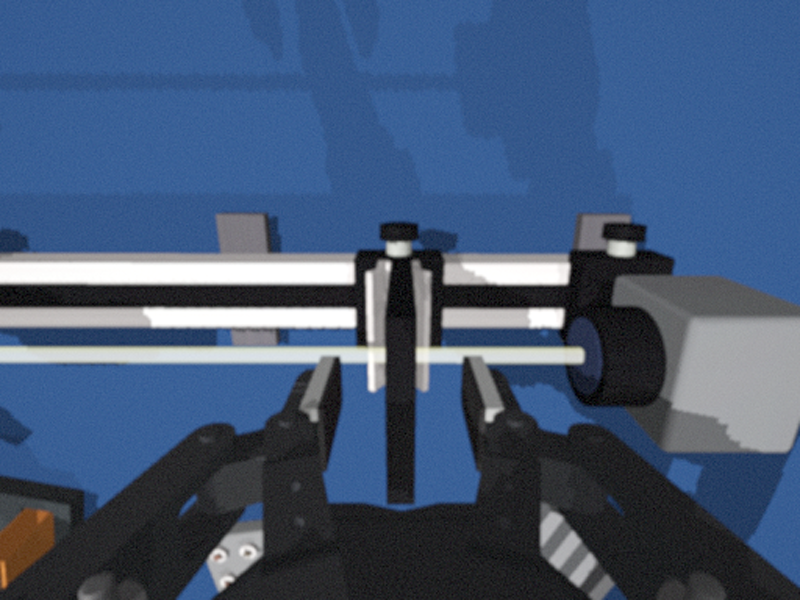

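play_rows(claw=[110,100,80,60,50,50], travel=[[-0.02,0,0],[-0.05,0,0],[-0.09,0,0],[-0.13,0,0],[-0.14,0,0],[-0.14,0,0]], dr=[[0,0,0],[0,0,0],[0,0,0],[0,0,0],[0,0,0],[0,0,0]])

```text
time: 9.35
eef_pos: [0.6772, -0.0753, 0.2738]
tcp_rot: [0.708, 0.039, -0.704, 0.04]
contact_force: [-0.4, 0.2, -0.5]
opening: 0.805
```

Run:
```python
from h import *
d=cap('wrist','w7'); cv2.imwrite('pics/w7b.png',cv2.resize(cv2.imread('pics/w7.png'),(800,600),interpolation=cv2.INTER_CUBIC))
rel([.465,.285,.25],83.4)
P=cloud(d); ok=d['range_z']>0
s=ok&(P[...,2]>.147)&(P[...,2]<.167)&(abs(P[...,0]-.676)<.06)&(abs(P[...,1]+.075)<.04)
s=ok&(abs(P[...,0]-.676)<.06)&(abs(P[...,1]+.075)<.03)&(P[...,2]>.13)&(P[...,2]<.18)
print(s.sum(),np.percentile(P[s][:,2],[5,50,95]), cv2.minAreaRect((P[s][:,:2]*1000).astype(np.float32)))
```

```text
p0 [ 0.6761 -0.075   0.2708] jaw yaw -83.56 toolx [ 0.001 -0.001 -1.   ] open 0.799 F [-0.67 -0.05 -0.85] t 9.4 q [-0.26  0.27  1.52 -0.    1.35  1.2 ]
travel [0.0204, -0.3814, 0.1695] dr [-2.914, 0.0008, -0.0011] rows~ 8.357287097806038 19.43682645520154
701 [0.15100501 0.15655693 0.15761473] ((675.3040771484375, -75.21392822265625), (69.97490692138672, 10.273512840270996), 6.288541793823242)
```

View pics/w7b.png

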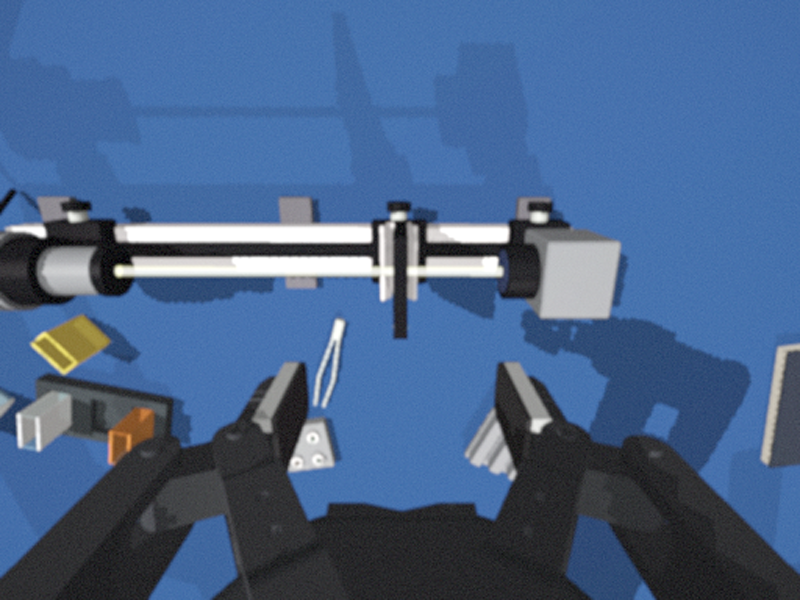

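play_rows(claw=[50,50,50,50,50,50,50,50,50,50,50,50,50,50,50,50,50,50,50,50], travel=[[0,-0.02,0.009],[0,-0.04,0.018],[0,-0.06,0.027],[0,-0.08,0.036],[0,-0.1,0.045],[0,-0.12,0.054],[0,-0.14,0.063],[0,-0.16,0.072],[0,-0.18,0.081],[0,-0.2,0.09],[0,-0.22,0.099],[0,-0.24,0.108],[0,-0.26,0.117],[0,-0.28,0.126],[0,-0.3,0.135],[0,-0.32,0.144],[0,-0.34,0.153],[0,-0.36,0.162],[0.02,-0.381,0.17],[0.02,-0.381,0.17]], dr=[[-0.145,0,0],[-0.29,0,0],[-0.435,0,0],[-0.58,0,0],[-0.725,0,0],[-0.87,0,0],[-1.015,0,0],[-1.16,0,0],[-1.305,0,0],[-1.45,0,0],[-1.595,0,0],[-1.74,0,0],[-1.885,0,0],[-2.03,0,0],[-2.175,0,0],[-2.32,0,0],[-2.465,0,0],[-2.61,0,0],[-2.755,0,0],[-2.9,0,0]])

```text
time: 11.4
eef_pos: [0.4606, 0.2853, 0.2443]
tcp_rot: [0.041, 0.709, -0.044, 0.703]
contact_force: [-0.4, 0.1, -1.0]
opening: 0.803
```

Run:
```python
from h import *
d=cap('wrist','w8'); cv2.imwrite('pics/w8b.png',cv2.resize(cv2.imread('pics/w8.png'),(800,600),interpolation=cv2.INTER_CUBIC))
d=cap('top','t8'); cv2.imwrite('pics/t8b.png',cv2.resize(cv2.imread('pics/t8.png'),(800,600),interpolation=cv2.INTER_CUBIC))
rel([.450,.278,.23],83.4)
```

```text
p0 [0.4625 0.2844 0.2465] jaw yaw 82.66 toolx [-0.006 -0.003 -1.   ] open 0.8 F [0.43 0.58 0.31] t 11.5 q [ 0.36 -0.01  1.88 -0.    1.28 -1.08]
travel [0.0166, -0.0079, -0.0115] dr [-0.013, -0.0051, 0.0037] rows~ 0.43362776564046596 0.09607340156045732
```

View pics/w8b.png

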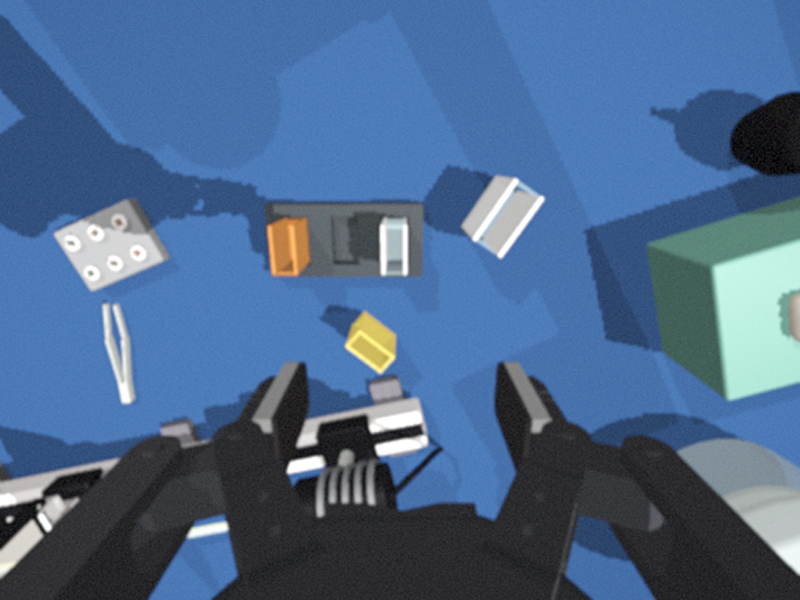

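Run:
```python
from h import *
im=cv2.imread('pics/w8.png')
cv2.imwrite('pics/w8c.png',cv2.resize(im[115:190,160:360],None,fx=4,fy=4,interpolation=cv2.INTER_CUBIC))
cv2.imwrite('pics/w8d.png',cv2.resize(im[130:185,230:285],None,fx=10,fy=10,interpolation=cv2.INTER_CUBIC))
```

```text
(no output)
```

View pics/w8d.png

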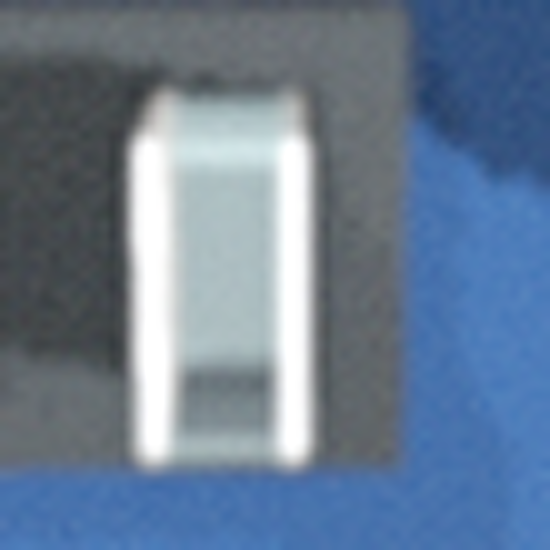

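View pics/w8c.png

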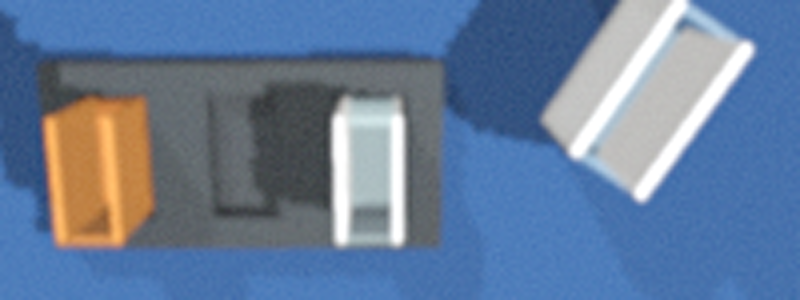

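Run:
```python
from h import *
d=load('w8')
c=[onplane(d,230+a/10-.45,130+b/10-.45,.056)[:2]*1000 for a,b in [(133,130),(315,130),(315,468),(133,468)]]
print('cell',np.round(c,1).tolist(),cv2.minAreaRect(np.array(c,np.float32)))
c=[onplane(d,160+a/4-.4,115+b/4-.4,.016)[:2]*1000 for a,b in [(38,60),(443,60),(440,246)]]
print('rack corners',np.round(c,1).tolist())
c=np.array(c);ctr=(c[0]+c[2])/2;y=(c[1]-c[0]);y/=np.linalg.norm(y);print('rack',ctr,np.linalg.norm(c[1]-c[0]),np.linalg.norm(c[2]-c[1]),np.rad2deg(np.arctan2(y[1],y[0])),'slot',ctr+45*y)
# big clear cell: rim corners z~.070
for a,b in [(575,158),(640,200)]: print('big near',onplane(d,160+a/4-.4,115+b/4-.4,.068)*1000)
print('big base corner',onplane(d,160+543/4-.4,115+120/4-.4,.0)*1000)
P=cloud(d); print('rim z',[P[130+b//10,230+a//10,2].round(4) for a,b in [(150,200),(150,300),(150,420),(295,200),(295,300),(295,400)]])
```

```text
cell [[428.0, 271.1], [430.7, 293.4], [473.7, 288.4], [470.9, 265.2]] ((450.7870178222656, 279.4052429199219), (23.395694732666016, 43.291996002197266), 83.16770935058594)
rack corners [[403.8, 170.4], [420.4, 307.9], [485.6, 299.9]]
rack [444.70273195 235.12084489] 138.4974661449401 65.74350950098076 83.11678604951645 slot [450.09580122 279.79650721]
big near [448.87155004 342.55857157  68.        ]
big near [464.15986247 361.35084492  68.        ]
big base corner [447.50343113 342.08754518   0.        ]
rim z [np.float64(0.056), np.float64(0.0544), np.float64(0.0539), np.float64(0.0554), np.float64(0.0555), np.float64(0.0545)]
```

Run:
```python
from h import *
rel([.4505,.2793,.09],83.2)
```

```text
p0 [0.4625 0.2844 0.2465] jaw yaw 82.66 toolx [-0.006 -0.003 -1.   ] open 0.8 F [0.43 0.58 0.31] t 11.5 q [ 0.36 -0.01  1.88 -0.    1.28 -1.08]
travel [0.1566, -0.006, -0.0105] dr [-0.0095, -0.0051, 0.0037] rows~ 3.140993549723036 0.0758170701770377
```

play_rows(claw=[90,110,110,110,110,110,110,110], travel=[[0.02,-0.006,-0.01],[0.05,-0.006,-0.01],[0.09,-0.006,-0.01],[0.13,-0.006,-0.01],[0.15,-0.006,-0.01],[0.157,-0.006,-0.01],[0.157,-0.006,-0.01],[0.157,-0.006,-0.01]], dr=[[-0.01,-0.005,0.004],[-0.01,-0.005,0.004],[-0.01,-0.005,0.004],[-0.01,-0.005,0.004],[-0.01,-0.005,0.004],[-0.01,-0.005,0.004],[-0.01,-0.005,0.004],[-0.01,-0.005,0.004]])

```text
time: 12.3
eef_pos: [0.4519, 0.2794, 0.0907]
tcp_rot: [0.043, 0.705, -0.042, 0.706]
contact_force: [-1.0, 0.1, 0.3]
opening: 0.568
```

Run:
```python
from h import *
rel([.4505,.2793,.021],83.2)
d=cap('wrist','w9'); cv2.imwrite('pics/w9b.png',cv2.resize(cv2.imread('pics/w9.png'),(800,600),interpolation=cv2.INTER_CUBIC))
```

```text
p0 [0.4519 0.2794 0.0907] jaw yaw 83.15 toolx [ 0.002  0.001 -1.   ] open 0.568 F [-0.99  0.08  0.31] t 12.3 q [ 0.36  0.13  2.03  0.    0.97 -1.09]
travel [0.0697, -0.0004, -0.0015] dr [-0.0008, 0.0016, -0.0012] rows~ 1.3943009467731322 0.014373337143066798
```

View pics/w9b.png

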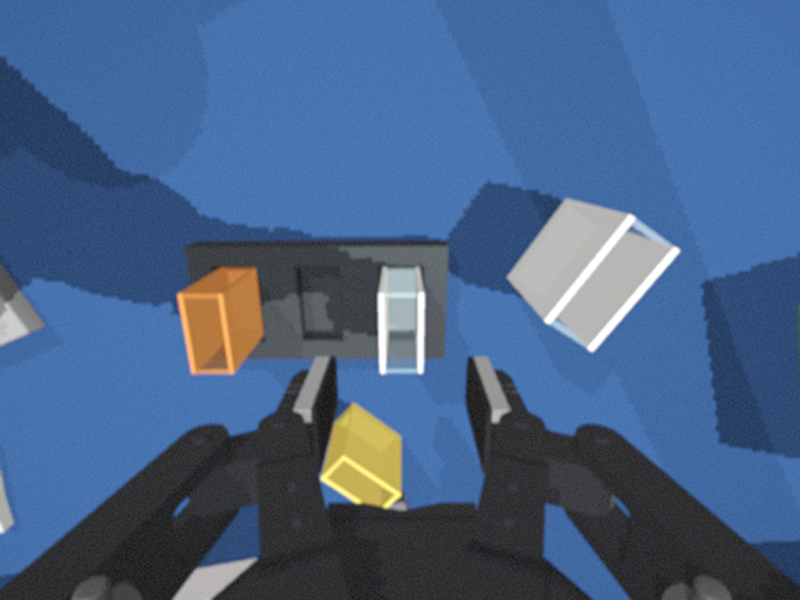

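Run:
```python
from h import *
d=load('w9')
for u,v in [(323,476),(345,457),(402,496),(365,508)]: print(onplane(d,u*.64,v*.64,.045).round(3))
c=[onplane(d,u*.64-.2,v*.64-.2,.056)[:2]*1000 for u,v in [(378,293),(425,293),(425,374),(378,374)]];print(cv2.minAreaRect(np.array(c,np.float32)))
```

```text
[0.536 0.226 0.045]
[0.524 0.24  0.045]
[0.555 0.268 0.045]
[0.561 0.246 0.045]
((451.2985534667969, 279.5690002441406), (22.395933151245117, 40.62656021118164), 83.12153625488281)
```

play_rows(claw=[110,110,110,110,110,110,140,160,175,185,195,205,220,255,255,255,255], travel=[[0.015,0,-0.001],[0.03,0,-0.001],[0.048,0,-0.001],[0.06,0,-0.001],[0.067,0,-0.001],[0.07,0,-0.001],[0.07,0,-0.001],[0.07,0,-0.001],[0.07,0,-0.001],[0.07,0,-0.001],[0.07,0,-0.001],[0.07,0,-0.001],[0.07,0,-0.001],[0.07,0,-0.001],[0.07,0,-0.001],[0.07,0,-0.001],[0.07,0,-0.001]], dr=[[0,0.001,-0.001],[0,0.001,-0.001],[0,0.001,-0.001],[0,0.001,-0.001],[0,0.001,-0.001],[0,0.001,-0.001],[0,0.001,-0.001],[0,0.001,-0.001],[0,0.001,-0.001],[0,0.001,-0.001],[0,0.001,-0.001],[0,0.001,-0.001],[0,0.001,-0.001],[0,0.001,-0.001],[0,0.001,-0.001],[0,0.001,-0.001],[0,0.001,-0.001]], force=25)

```text
time: 14.05
eef_pos: [0.4519, 0.28, 0.0217]
tcp_rot: [0.042, 0.705, -0.042, 0.707]
contact_force: [-0.6, 0.5, 5.7]
opening: 0.229
```

Run:
```python
from h import *
rel([.4505,.2793,.12],83.2)
d=cap('wrist','w10'); cv2.imwrite('pics/w10b.png',cv2.resize(cv2.imread('pics/w10.png'),(800,600),interpolation=cv2.INTER_CUBIC))
```

```text
p0 [0.4519 0.28   0.0217] jaw yaw 83.17 toolx [ 0.002  0.001 -1.   ] open 0.229 F [-0.63  0.47  5.66] t 14.05 q [ 0.36  0.25  2.05 -0.    0.83 -1.09]
travel [-0.0983, -0.0007, -0.001] dr [-0.0005, 0.0023, -0.0011] rows~ 1.966086140050068 0.01726513839078887
```

View pics/w10b.png

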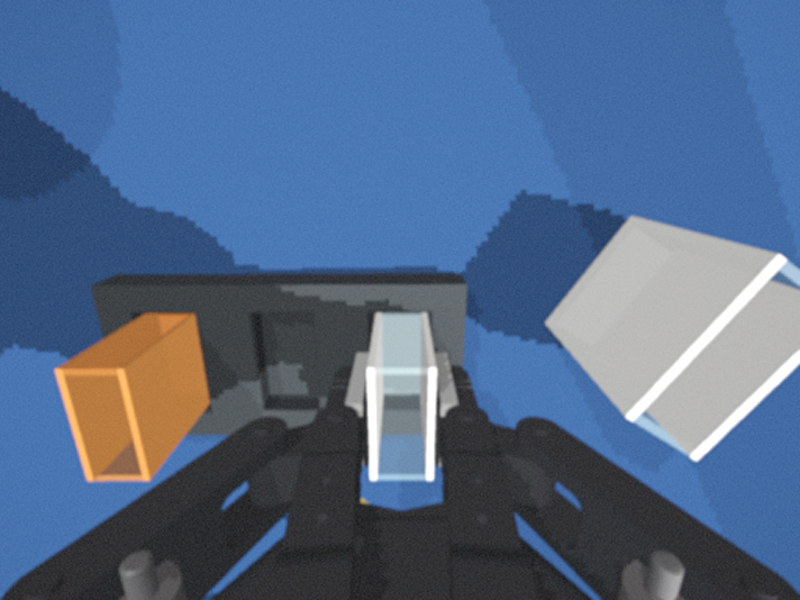

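play_rows(claw=[255,255,255,255,255,255,255,255,255,255], travel=[[-0.004,0,0],[-0.01,0,0],[-0.02,0,0],[-0.04,0,0],[-0.07,0,0],[-0.11,0,0],[-0.15,0,0],[-0.19,0,0],[-0.21,0,0],[-0.21,0,0]], dr=[[0,0,0],[0,0,0],[0,0,0],[0,0.002,-0.001],[0,0.002,-0.001],[0,0.002,-0.001],[0,0.002,-0.001],[0,0.002,-0.001],[0,0.002,-0.001],[0,0.002,-0.001]])

```text
time: 15.1
eef_pos: [0.4533, 0.2806, 0.2367]
tcp_rot: [0.043, 0.703, -0.041, 0.709]
contact_force: [-0.2, -0.0, 0.1]
opening: 0.232
```

Run:
```python
from h import *
rel([.664,.025,.23],6.45)
d=cap('wrist','w11'); cv2.imwrite('pics/w11b.png',cv2.resize(cv2.imread('pics/w11.png'),(800,600),interpolation=cv2.INTER_CUBIC))
```

```text
p0 [0.4533 0.2806 0.2367] jaw yaw 83.18 toolx [ 0.009  0.003 -1.   ] open 0.232 F [-0.19 -0.04  0.07] t 15.1 q [ 0.36 -0.04  1.92 -0.    1.25 -1.09]
travel [0.0077, -0.2288, 0.2395] dr [1.3392, 0.0042, -0.0092] rows~ 6.62719884171866 8.932746263243205
```

View pics/w11b.png

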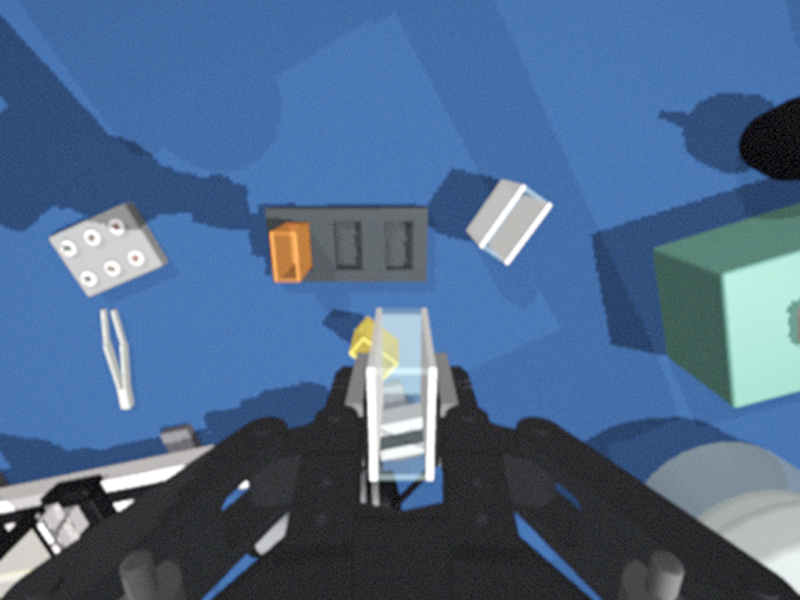

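play_rows(claw=[255,255,255,255,255,255,255,255,255,255,255,255,255,255,255,255], travel=[[0,-0.01,0.01],[0,-0.025,0.026],[0,-0.043,0.045],[0,-0.062,0.065],[0,-0.081,0.085],[0,-0.1,0.105],[0,-0.119,0.125],[0,-0.138,0.145],[0,-0.157,0.165],[0,-0.176,0.184],[0.002,-0.195,0.204],[0.004,-0.21,0.22],[0.006,-0.22,0.23],[0.007,-0.226,0.237],[0.007,-0.229,0.2395],[0.007,-0.229,0.2395]], dr=[[0.06,0,-0.001],[0.15,0,-0.001],[0.25,0.001,-0.002],[0.36,0.001,-0.002],[0.47,0.001,-0.003],[0.58,0.002,-0.004],[0.69,0.002,-0.005],[0.8,0.002,-0.005],[0.91,0.003,-0.006],[1.02,0.003,-0.007],[1.13,0.003,-0.008],[1.21,0.004,-0.009],[1.27,0.004,-0.009],[1.31,0.004,-0.009],[1.339,0.004,-0.009],[1.339,0.004,-0.009]])

```text
time: 16.75
eef_pos: [0.6617, 0.024, 0.2247]
tcp_rot: [0.469, 0.529, -0.474, 0.525]
contact_force: [-0.4, 0.2, -0.0]
opening: 0.229
```

Run:
```python
from h import *
rel([.664,.025,.16],6.45)
d=cap('wrist','w12'); cv2.imwrite('pics/w12b.png',cv2.resize(cv2.imread('pics/w12.png'),(800,600),interpolation=cv2.INTER_CUBIC))
d=cap('side','s12'); cv2.imwrite('pics/s12b.png',cv2.resize(cv2.imread('pics/s12.png'),(800,600),interpolation=cv2.INTER_CUBIC))
```

```text
p0 [0.6617 0.024  0.2247] jaw yaw 6.42 toolx [-0.008 -0.001 -1.   ] open 0.229 F [-0.35  0.15 -0.01] t 16.75 q [-0.12  0.27  1.61 -0.    1.27 -0.23]
travel [0.0647, 0.0029, -0.0008] dr [-0.0005, 0.0004, 0.0084] rows~ 1.2949602731774328 0.05606766080570384
```

View pics/w12b.png

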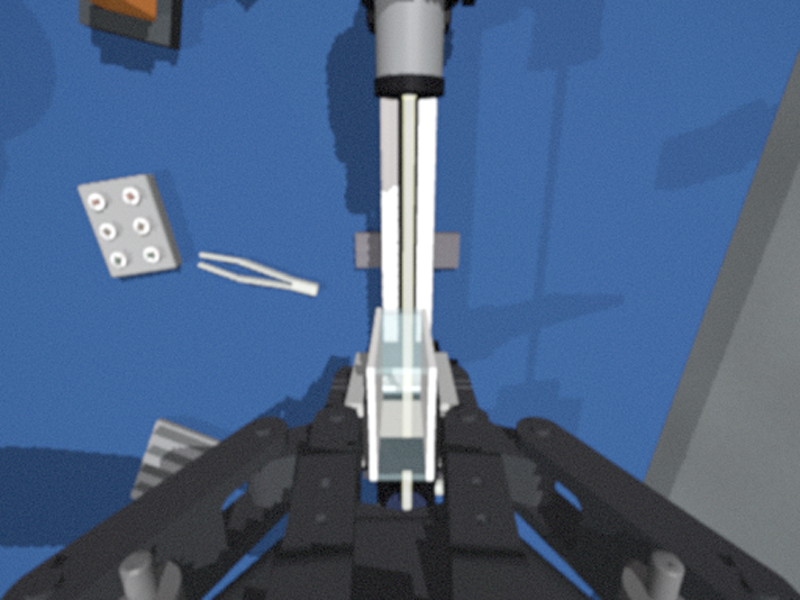

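View pics/s12b.png

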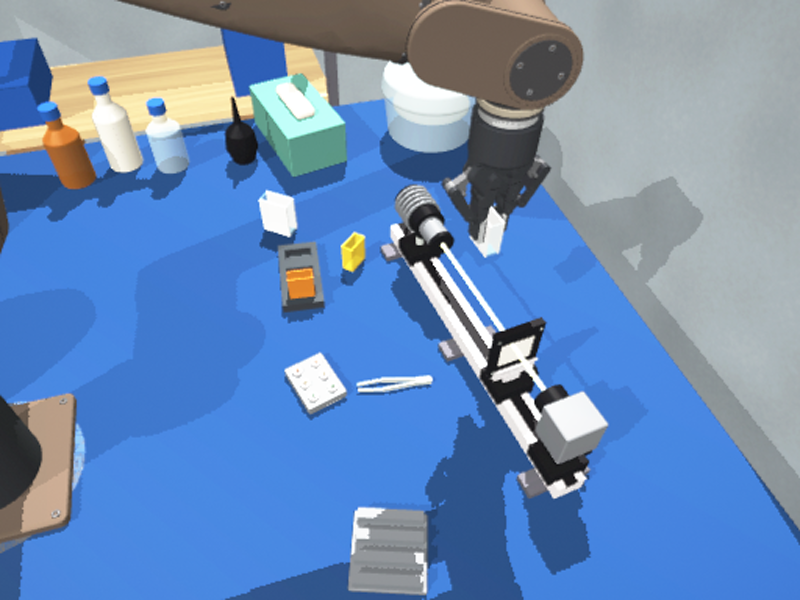

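Run:
```python
from h import *
d=load('w12');im=d['img'].astype(float)
hsv=cv2.cvtColor(d['img'],cv2.COLOR_RGB2HSV)
for v in [75,90,105,120,140,160,180]:
    r=im[v,250:275]; y=(r[:,0]+r[:,1])/2-r[:,2]; 
    g=np.where(y>12)[0]; 
    print(v,g+250, end=' ')
    if len(g): print(onplane(d,250+g.mean(),v,.114).round(4),end='')
    print()
```

```text
75 [257 258 259 264 265 266] [0.6542 0.1238 0.114 ]
90 [257 258 259 264 265] [0.6549 0.1114 0.114 ]
105 [257 258 264 265] [0.6567 0.0988 0.114 ]
120 [257 258 259 264 265] [0.6579 0.0856 0.114 ]
140 [257 258 263 264] [0.66   0.0674 0.114 ]
160 [257 258 263 264] [0.6622 0.0483 0.114 ]
180 [257 258 263 264] [0.6645 0.0283 0.114 ]
```

play_rows(claw=[255,255,255,255,255,255,255,255,255,255,255], travel=[[0,0.003,-0.001],[0.01,0.003,-0.001],[0.025,0.003,-0.001],[0.045,0.003,-0.001],[0.065,0.003,-0.001],[0.085,0.003,-0.001],[0.1,0.003,-0.001],[0.112,0.003,-0.001],[0.12,0.003,-0.001],[0.12,0.003,-0.001],[0.12,0.003,-0.001]], dr=[[0,0,0.003],[0,0,0.006],[0,0,0.008],[0,0,0.008],[0,0,0.008],[0,0,0.008],[0,0,0.008],[0,0,0.008],[0,0,0.008],[0,0,0.008],[0,0,0.008]])

```text
time: 17.95
eef_pos: [0.6645, 0.0258, 0.1065]
tcp_rot: [0.471, 0.527, -0.47, 0.528]
contact_force: [-0.0, -0.6, -0.4]
opening: 0.23
```

Run:
```python
from h import *
rel([.6645,.025,.1047],6.45)
d=cap('wrist','w13'); cv2.imwrite('pics/w13b.png',cv2.resize(cv2.imread('pics/w13.png'),(800,600),interpolation=cv2.INTER_CUBIC))
d=cap('side','s13'); cv2.imwrite('pics/s13b.png',cv2.resize(cv2.imread('pics/s13.png')[100:250,220:420],(800,600),interpolation=cv2.INTER_CUBIC))
```

```text
p0 [0.6645 0.0258 0.1065] jaw yaw 6.5 toolx [ 0.003 -0.001 -1.   ] open 0.23 F [-0.   -0.63 -0.38] t 17.95 q [-0.11  0.38  1.69 -0.    1.06 -0.23]
travel [0.0018, -0.0001, 0.0008] dr [0.0009, 0.0009, -0.0025] rows~ 0.039891182782185196 0.01862324125070414
```

View pics/w13b.png

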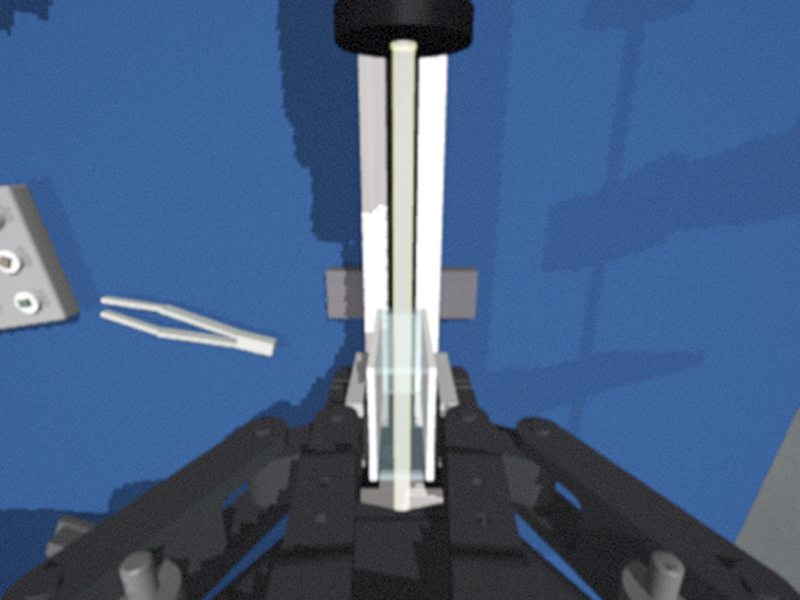

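View pics/s13b.png

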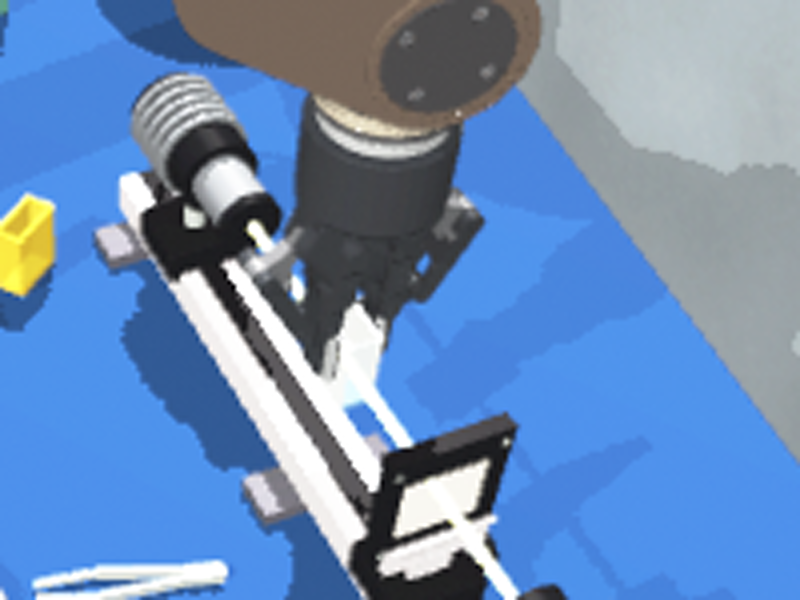

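```bash
cat > ov.py <<'E'
from h import *
s=ctrl.get_state(); p=s['eef_pos']; d=load('s13'); th=np.deg2rad(6.45); ex=np.array([np.cos(th),np.sin(th),0]); ey=np.array([-np.sin(th),np.cos(th),0]); ez=np.array([0,0,1.])
c=np.array([p[0],p[1],p[2]+.0093])
im=cv2.resize(cv2.imread('pics/s13.png')[150:220,280:350],None,fx=8,fy=8,interpolation=cv2.INTER_CUBIC)
for x in (-.01,.01):
  for y in (-.02,.02):
    for z in (-.025,.025):
      u,v=proj(d,c+x*ex+y*ey+z*ez); print(x,y,z,round(u,1),round(v,1)); cv2.circle(im,(int((u-280)*8+4),int((v-150)*8+4)),3,(0,0,255) if z<0 else (0,255,0),-1)
cv2.imwrite('pics/ov.png',im)
E
python3 ov.py
```

```text
-0.01 -0.02 -0.025 304.8 203.1
-0.01 -0.02 0.025 307.5 187.6
-0.01 0.02 -0.025 296.2 190.4
-0.01 0.02 0.025 298.5 174.9
0.01 -0.02 -0.025 312.8 200.4
0.01 -0.02 0.025 315.9 184.9
0.01 0.02 -0.025 304.1 187.9
0.01 0.02 0.025 306.7 172.3
```

View pics/ov.png

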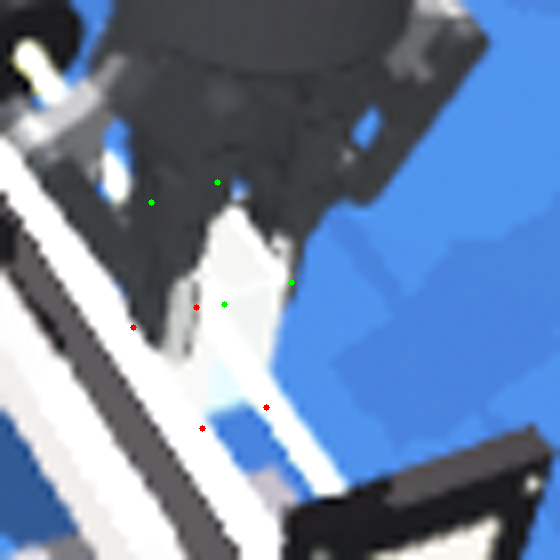

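```bash
cat > ov2.py <<'E'
from h import *
d=load('s13'); th=np.deg2rad(6.45); ey=np.array([-np.sin(th),np.cos(th),0]); ex=np.array([np.cos(th),np.sin(th),0])
im=cv2.resize(cv2.imread('pics/s13.png')[150:245,275:365],None,fx=6.2,fy=6.2,interpolation=cv2.INTER_CUBIC)
o=np.array([.6648,.025,0])
def dot(p,c):
    u,v=proj(d,p); cv2.circle(im,(int((u-275)*6.2+3),int((v-150)*6.2+3)),2,c,-1)
for y in np.arange(-.16,.1,.02): dot(o+y*ey+[0,0,.114],(0,0,255))
S=np.array([.6753,-.0752,.0])
for a in (-.035,.035):
  for b in (-.005,.005): dot(S+a*ex+b*ey+[0,0,.157],(0,200,0))
for a in (-.02,.02):
  for y in (-.04,-.06): dot(o+a*ex+y*ey+[0,0,.035],(255,0,255))
cv2.imwrite('pics/ov2.png',im)
P=cloud(d)
for v in range(178,206,2): print(v,' '.join('%4d'%(1000*P[v,u,2]) for u in range(296,322,2)))
E
python3 ov2.py
```

```text
178  161  159  165  166  166  130  138  142  144  149  153  151    0
180  164  158  159  160  162  126  133  136  142  144  140    1    1
182  161  151  156  154  153  745  128  133  140  142  135   -2   -2
184  154  145  148  150  143  113  120  129  135  139  125   -1    1
186  129  138  136  141  137  141  118  141  139  139  120    0    1
188  125  131  131  132  130  136  138  135  134  129    1    0    0
190  117  125  123  126  125  132  133  128  125  124    1    0    0
192   33  119  117  121  120  125  124  121  120    1   -2   -2    0
194   35   35  110  113  114  118  115  117  111    0    1   -1    1
196   37   35   94  102  109  111  111  114  115    1    0    0    0
198   36   35   34   94  104  107  101  110  116    0    1    0    3
200   36   35   32   34   99   98   98   96  116  117    0    0   -2
202   35   36   34   36   91   92    0    0    0  116  114    0    0
204   37   35   37   32   34    0    0    0    2    2  117    1    0
```

View pics/ov2.png

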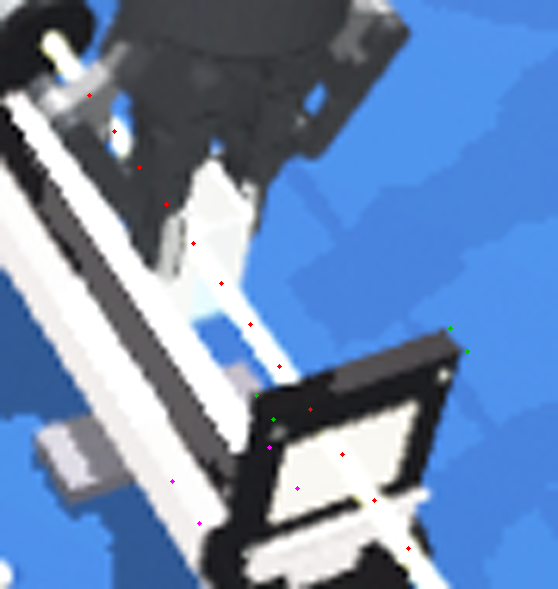

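play_rows(claw=[255,255,255,255,255,255], travel=[[0.001,0,0],[0.002,0,0],[0.002,0,0],[0.002,0,0],[0.002,0,0],[0.002,0,0]], dr=[[0,0.001,-0.002],[0,0.001,-0.002],[0,0.001,-0.002],[0,0.001,-0.002],[0,0.001,-0.002],[0,0.001,-0.002]])

```text
time: 18.65
eef_pos: [0.6648, 0.0258, 0.1052]
tcp_rot: [0.471, 0.527, -0.47, 0.528]
contact_force: [0.1, -0.2, -1.1]
opening: 0.231
```

Run:
```python
from h import *
d=cap('wrist','w14'); cv2.imwrite('pics/w14b.png',cv2.resize(cv2.imread('pics/w14.png'),(800,600),interpolation=cv2.INTER_CUBIC))
rel([.6645,.025,.1047],6.45); print(abs(ctrl.get_state()['dq']).max())
d=load('s13');e=load('side0')
```

```text
p0 [0.6648 0.0258 0.1052] jaw yaw 6.5 toolx [ 0.002  0.    -1.   ] open 0.228 F [ 0.21  0.11 -0.22] t 18.7 q [-0.11  0.39  1.69  0.    1.06 -0.23]
travel [0.0005, -0.0004, 0.0007] dr [0.0009, 0.0001, -0.0016] rows~ 0.019255846954518062 0.012186529097832778
0.0023833120587548294
```

View pics/w14b.png

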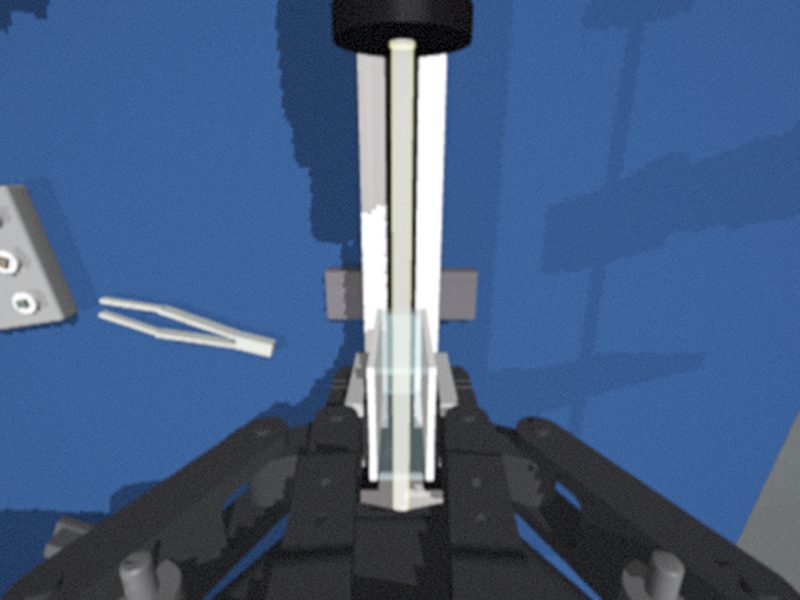

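The beam (column 402) runs through the middle of the cell (367–437), the two are parallel, and the arm is still. I'm handing in.

```bash
python3 -c "
from h import *
print(ctrl.sign_off())"
```

```text
the job is handed in; nothing more can be done
None
```

I stood the screen in its holder and let it go. Then I lifted the colourless cell from the rack by its frosted faces and handed in at about 19 s, still holding it in the beam.

- **Screen:** the wrist depth reading after release put its top at 0.157 m, which is the seated height. It stood at (0.675, -0.075) with a yaw of 6.3°, against the rig's 6.4°. A side picture taken while the cell was in the beam showed it still there.
- **Cell:** its centre is about 0.5 mm sideways of the beam by the wrist picture. Its height is about 0.114–0.116 m, where the beam is at 0.114 m. It is parallel to the beam to about 0.1° and the tool is upright to 0.002 rad. The gripper opening reads 19.5 mm, matching the 20 mm cell, and joint speeds are near zero.
- **A check that disagreed:** the lower corners I projected for the cell in the side view were about 2 pixels (up to 7 mm) off. Depth readings on the window (bottom at 0.091 m, before a last 1 mm lowering) fit the calculated height, so I trusted those.
- **Not checked:** I took no final picture to measure the amber cell, tray and tweezers. I kept clear of all three, and nothing seemed out of place in the pictures that showed them.

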